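# Log the seal and pack the paper conservator's tray

### The job

Pack up the conservator's kit. First show the two sealed jars to the code reader, the big jar and then the small one: stand the jar in the middle of the reader's round stand with its paper seal strip facing the reader's dark window and leave it standing there, let go, for about a second, then put it upright in its own square bay of the tray. Lay every hand tool that is out on the bench flat in the tray compartment cut to its outline, working end in the pocket made for it (at any time), and leave the stone weight, the beaker and the eraser where they stand.

Things in the scene. Friction and masses are not known exactly. Their poses are not given: they have to be found in the camera images.
- tray: Plywood tool tray fixed to the bench, 206 mm (x) by 336 mm (y), base board 8 mm thick; origin under its centre, on the bench; z up. Four plastic compartment inserts side by side across y (centres 56 mm apart, at y = -124, -68, -12 and +44 mm in the tray's frame, in an order that changes), two square jar bays at the +y end (big one at +x, small one at -x). Low rims along the two x ends only (16 mm high).
- big_bay (a point): Middle of the floor of the big jar's bay, 8 mm above the bench; the bay is 68 mm square inside, its walls are 6 mm thick and rise 12 mm above this floor.
- small_bay (a point): Middle of the floor of the small jar's bay, 100 mm from the big one's towards the tray's -x, 8 mm above the bench; 56 mm square inside, walls 6 mm thick, rising 12 mm above this floor.
- big_jar: Big squat amber jar with a black lid, 56 mm diameter, 60 mm high overall, about 0.2 kg, upright on the bench at the start; origin at the centre of its underside, z up, +x towards the side with the white paper seal strip (14 mm wide, from the middle of the lid over the edge and down that side).
- big_jar_mark (a point): The seal strip on the big jar's side, 28 mm out from the jar's axis along its +x, 40 mm above its underside.
- small_jar: Small squat amber jar of the same make, 44 mm diameter, 46 mm high overall, about 0.11 kg, upright at the start; origin at the centre of its underside, z up, +x towards the side with its paper seal strip.
- small_jar_mark (a point): The seal strip on the small jar's side, 22 mm out from the axis along its +x, 26 mm above its underside.
- reader: Code reader fixed to the bench: a round white stand (90 mm diameter, 6 mm thick) and a grey reader block (84 mm wide, 70 mm deep, 60 mm high) whose dark window faces the stand 80 mm from its centre. Origin under the stand's centre on the bench; +x points from the stand to the reader block, z up.
- stand (a point): Centre of the top of the reader's round stand, 6 mm above the bench; no recess.
- brush: Flat brush 164 mm long: wooden handle 14 mm wide, 12 mm high from x = -82 to +35 mm, then a steel ferrule and dark hair 34 mm wide, 10 to 12 mm thick to x = +82 mm. Origin under the handle at mid-length, +x to the hair, z up. May be absent.
- spatula: Spatula 164 mm long: dark wooden handle 14 mm wide, 12 mm high from x = -82 to +20 mm, then a flat steel blade 20 mm wide, 4 mm thick to x = +82 mm. Origin under the handle at mid-length, +x to the blade, z up. May be absent.
- folder: Bone folder, an ivory slat 8 mm thick, 164 mm long: 24 mm wide from x = -82 to +48 mm, then a narrow working tip 14 mm wide to x = +82 mm. Origin under its mid-length, +x to the narrow tip, z up. May be absent.
- spreader: T-shaped paste spreader 158 mm long: wooden handle 14 mm wide, 12 mm high from x = -82 to +60 mm, then a rubber crossbar 40 mm wide (across), 16 mm long, 12 mm high to x = +76 mm. Origin under the handle, +x to the crossbar, z up. May be absent.
- brush_lane: Brush compartment, a white-floored, grey-walled insert 190 by 55 mm fixed in the tray, +x towards the end for the brush head (pocket 42 mm wide, x = +29 to +88 mm; handle slot 22 mm wide, x = -88 to -42 mm); middle open for fingers. Origin under its middle, 8 mm above the bench; floor 4 mm above it, walls 8 mm above the floor. A tool laid home has the same x, y and +x.
- brush_head (a point): Point in the brush's working end, at x = +70 mm, 3 mm above its underside. Absent with the brush.
- spatula_lane: Spatula compartment, a white-floored, grey-walled insert 190 by 55 mm fixed in the tray, +x towards the end for the spatula blade (pocket 28 mm wide, x = +29 to +88 mm; handle slot 22 mm wide, x = -88 to -42 mm); middle open for fingers. Origin under its middle, 8 mm above the bench; floor 4 mm above it, walls 8 mm above the floor. A tool laid home has the same x, y and +x.
- spatula_head (a point): Point in the spatula's working end, at x = +70 mm, 3 mm above its underside. Absent with the spatula.
- folder_lane: Folder compartment, a white-floored, grey-walled insert 190 by 55 mm fixed in the tray, +x towards the end for the folder's narrow tip (slot 22 mm wide, x = +54 to +88 mm; broad slot 32 mm wide, x = -88 to -42 mm); middle open for fingers. Origin under its middle, 8 mm above the bench; floor 4 mm above it, walls 8 mm above the floor. A tool laid home has the same x, y and +x.
- folder_head (a point): Point in the folder's working end, at x = +70 mm, 3 mm above its underside. Absent with the folder.
- spreader_lane: Spreader compartment, a white-floored, grey-walled insert 190 by 55 mm fixed in the tray, +x towards the end for the spreader's crossbar (pocket 48 mm wide, x = +50 to +88 mm, before it a 22 mm neck; handle slot 22 mm wide, x = -88 to -42 mm); middle open for fingers. Origin under its middle, 8 mm above the bench; floor 4 mm above it, walls 8 mm above the floor. A tool laid home has the same x, y and +x.
- spreader_head (a point): Point in the spreader's working end, at x = +70 mm, 3 mm above its underside. Absent with the spreader.
- weight: Black stone cube weight, 80 mm, 1.4 kg; bystander; origin under its centre.
- beaker: Glass beaker, 72 mm across, 70 mm high; bystander; origin under its centre.
- eraser: White eraser block 60 by 36 by 22 mm; bystander; origin under its centre.
There are look-alikes about, which are no part of the job. Leave any green or orange look-alike of the spreader alone.

How it is judged:
On the way, in this order (a step that is already met when the one before it is completed fails the run):
1. the big jar stands released on the middle of the reader's stand (within 15 mm) with its seal strip facing the reader window (within 0.25 rad) (horizontal distance between big_jar and stand below 0.015 m and z of big_jar in the frame of stand between -0.003 and 0.004 m and angle between the x axis of big_jar and the x axis of reader, either way round below 0.25 rad and x of big_jar_mark in the frame of stand above 0.004 m and angle between big_jar's own z axis and vertical below 0.1 rad and linear speed of big_jar below 0.02 m/s and angular speed of big_jar below 0.2 rad/s and contact force between the fingers and big_jar below 0.1 N), for 0.5 s.
2. the small jar stands released on the middle of the reader's stand (within 15 mm) with its seal strip facing the reader window (within 0.25 rad) (horizontal distance between small_jar and stand below 0.015 m and z of small_jar in the frame of stand between -0.003 and 0.004 m and angle between the x axis of small_jar and the x axis of reader, either way round below 0.25 rad and x of small_jar_mark in the frame of stand above 0.004 m and angle between small_jar's own z axis and vertical below 0.1 rad and linear speed of small_jar below 0.02 m/s and angular speed of small_jar below 0.2 rad/s and contact force between the fingers and small_jar below 0.1 N), for 0.5 s.
At the end, for the whole second after the job is handed in: Each jar stands upright on the floor of its own square bay (within 9 mm of its middle); each tool present lies flat on the floor of its own compartment (within 13 mm lengthwise, 6 mm sideways and 0.1 rad of its outline, tilted under 0.06 rad), working end in its pocket; all released and at rest (x of big_jar in the frame of big_bay between -0.009 and 0.009 m and y of big_jar in the frame of big_bay between -0.009 and 0.009 m and z of big_jar in the frame of big_bay between -0.003 and 0.004 m and angle between each of big_jar, small_jar's own z axis and vertical below 0.1 rad and linear speed of each of big_jar, small_jar, brush, spatula, folder, spreader below 0.02 m/s and angular speed of each of big_jar, small_jar below 0.2 rad/s and contact force between the fingers and big_jar below 0.1 N and x of small_jar in the frame of small_bay between -0.009 and 0.009 m and y of small_jar in the frame of small_bay between -0.009 and 0.009 m and z of small_jar in the frame of small_bay between -0.003 and 0.004 m and contact force between the fingers and small_jar below 0.1 N and x of brush in the frame of brush_lane between -0.013 and 0.013 m and y of brush in the frame of brush_lane between -0.006 and 0.006 m and z of brush in the frame of brush_lane between 0.001 and 0.0075 m and angle between the x axis of brush and the x axis of brush_lane, either way round below 0.1 rad and angle between the z axis of brush and the z axis of brush_lane, either way round below 0.06 rad and x of brush_head in the frame of brush_lane above 0.04 m and contact force between the fingers and brush below 0.1 N and x of spatula in the frame of spatula_lane between -0.013 and 0.013 m and y of spatula in the frame of spatula_lane between -0.006 and 0.006 m and z of spatula in the frame of spatula_lane between 0.001 and 0.0075 m and angle between the x axis of spatula and the x axis of spatula_lane, either way round below 0.1 rad and angle between the z axis of spatula and the z axis of spatula_lane, either way round below 0.06 rad and x of spatula_head in the frame of spatula_lane above 0.04 m and contact force between the fingers and spatula below 0.1 N and x of folder in the frame of folder_lane between -0.013 and 0.013 m and y of folder in the frame of folder_lane between -0.006 and 0.006 m and z of folder in the frame of folder_lane between 0.001 and 0.0075 m and angle between the x axis of folder and the x axis of folder_lane, either way round below 0.1 rad and angle between the z axis of folder and the z axis of folder_lane, either way round below 0.06 rad and x of folder_head in the frame of folder_lane above 0.04 m and contact force between the fingers and folder below 0.1 N and x of spreader in the frame of spreader_lane between -0.013 and 0.013 m and y of spreader in the frame of spreader_lane between -0.006 and 0.006 m and z of spreader in the frame of spreader_lane between 0.001 and 0.0075 m and angle between the x axis of spreader and the x axis of spreader_lane, either way round below 0.1 rad and angle between the z axis of spreader and the z axis of spreader_lane, either way round below 0.06 rad and x of spreader_head in the frame of spreader_lane above 0.04 m and contact force between the fingers and spreader below 0.1 N); the robot touches nothing.
It fails at once if the weight is moved more than 30 mm (distance of weight from where it was at the start of the episode above 0.03 m).
It fails at once if the beaker is moved more than 30 mm (distance of beaker from where it was at the start of the episode above 0.03 m).
It fails at once if the eraser is moved more than 30 mm (distance of eraser from where it was at the start of the episode above 0.03 m).
Of brush, spatula, folder, spreader only 3 to 4 are there at a start; the rules pass over those that are not, and their reading is None.
At some moment in a run one of brush, spatula, folder, spreader may be knocked a few centimetres aside while the robot is not near it.
Once in a run the grip may slacken for a moment while it holds something.
It also fails if it takes over 192 s, if anything falls off the work surface, if the arm or the gripper's body presses on something with over 40 N, if the wrist force passes 120 N, or if a joint passes its speed limit or range.

### The arm

A 6-joint arm with a two-finger parallel gripper is mounted at the origin on the work surface. World frame = base frame: x ahead of the robot, y to its left, z up, the work surface at z = 0. Lengths are in m, angles in rad, forces in N, time in s.
With the tool pointing down it reaches from about 0.35 to 0.725 m from the base axis. Payload 4.3 kg.
Tool frame: the origin (TCP) lies at the very end of the fingers, on their centre line; the grasp point (between the pads) lies 19 mm behind it; z points along the fingers, y is the line along which they close (so a half turn about z gives the same grasp; the last joint's range is limited). The gripper opens to 85 mm and grips with 20 to 120 N. Pads are 22 mm wide; open, the fingers measure 114 mm over their backs; the gripper's body (76 mm by 85 mm) begins 54 mm behind the grasp point. The pads swing forward as they close: fully open they stand 13 mm farther back than shut.
Start: joints at [-1.306, 0.377, 0.081, 1.274, 0, 1.46], TCP at [0.211, -0.535, 0.231] pointing down, gripper open.
Joint ranges: [-2.72, 2.72], [-0.84, 1.66], [-1.02, 1.22], [-1.77, 2.12], [-1.37, 1.28], [-3.14, 3.14]. Speed limits (rad/s): [2.57, 2.57, 3.14, 3.14, 3.14, 3.14].

### API

Orientations are given as a rotation vector (axis times angle).
In Python, from workcell import bot gives the robot as it stands. The module is installed in compiled form; this text tells all that it offers.
- The arm moves only by the shell command python3 -m jog 'ROWS'. ROWS is JSON, a list that holds one entry, the list of rows, each a list of 5 numbers: the opening, from 0 (shut) to 1 (fully open), then the shift along the tool's x, y, z as a fraction of full scale, then the turn about the tool's z as a fraction of full scale. In form: [[[hand, dx, dy, dz, turn], ...]]. A call has exactly 5 rows; each row is the pose to reach, as a shift and turn from the pose commanded when the call began, along the tool's axes at that moment, turning the shorter way round; what a row does not reach only later rows make up. Full scale, the value 1, is 800 mm for a shift and 360 degrees for a turn. A row lasts 1/8 s, in which the tool goes at most 62.5 mm and 10.7 degrees, less where a joint would pass 70% of its speed; a pose out of reach is approached as far as the arm can. A call with a number of a shift or a turn outside -1 to 1 is refused whole. A call with a gripper value outside its range is refused whole. The fingers move at their own pace and stop on an object; the grip force is fixed at half the most. Time passes only in rows, so rows that repeat a pose let the fingers close, or fill a call up. It gives the time, the measured TCP pose, the force, the opening and the grip force at its end, in the units of the state.
- bot.state(): the state, without advancing time (a new reading comes with each control period).
- bot.snapshot(name): name is "scene" or "top"; returns (picture, depth): 480x640x3 uint8, red, green, blue; 480x640 float32, m along the optical axis (not along the pixel's ray), 0 where there is no reading.
- bot.get_calibration(name): a dict with "intrinsics" (3x3 intrinsics, pixels), "R" (3x3) and "t" (3): a world point X has camera coordinates R X + t. Camera axes: x right, y down, z forward; pixel columns grow to the right and rows downward; lengths in m; the calibration is good to about 2 mm. A picture is of the moment at which its call begins. get_calibration takes no time and is no camera call.
- bot.hand_in(): hands the job in; it is judged then, once.
Trained networks look in the newest picture that a camera, given by its name, has taken for a name from the list of things; names that differ only in an ending like _2 or _b are one class to them, and where a whole thing is asked for, a point or a joint stands for the part that bears it (a point fixed in the world has none). Each returns a list of dicts, best first, with "score" (0 to 1); they miss things now and then, are a little off and sometimes report something else, mostly with a low value. They report only what shows in the picture. A call takes as long as a camera call. They do not tell look-alikes from the thing itself.
- bot.search_frame(camera, name): "centre" ([column, row] in pixels, amid what is visible of it).
The state is a dict: "time_s": time; "joint_positions": joint angles; "joint_velocities": joint speeds; "effort": joint torques, N m; "eef_pos": TCP position; "tcp_rot": TCP orientation; "wrist_force": force on the tool from outside, world axes, zero at the start; "moment": the same for the moment, N m; "grip_width": finger opening in m; "grip_force": force on a finger pad.
Only numpy, scipy, OpenCV 4.12 (cv2) and the standard library are available. Lean on these libraries where they do the work, as an engineer would, in place of code of your own. Each camera call takes 0.05 s, during which the arm holds its last target. There are 200 camera calls.

## Working session

There is one attempt and no reset: what is moved stays moved. The work goes in short steps, Python scripts to look and compute and a shell command to move; the robot and the scene stay as the last step left them, time stands still between calls to the robot, and variables do not carry over. Pictures are saved under pics/ and viewed, at most 14 in all, crops included, and the job is handed in when it is done.

```bash
mkdir -p pics; cat > h.py <<'E'
import numpy as np,cv2
from workcell import bot
def snap(c,n=None):
    p,d=bot.snapshot(c)
    if n: cv2.imwrite('pics/'+n,p[:,:,::-1])
    return p,d
def world(c,u,v,z):
    k=bot.get_calibration(c);K=np.array(k['intrinsics']);R=np.array(k['R']);t=np.array(k['t'])
    r=R.T@np.linalg.solve(K,[u,v,1]);o=-R.T@t
    return o+r*(z-o[2])/r[2]
def pix(c,X):
    k=bot.get_calibration(c);q=np.array(k['intrinsics'])@(np.array(k['R'])@np.array(X)+np.array(k['t']));return q[:2]/q[2]
E
python3 - <<'E'
from h import *
snap('top','top0.png');snap('scene','scene0.png')
for c in['top']:
    k=bot.get_calibration(c);print(k)
    for n in['big_jar','small_jar','reader','brush','spatula','folder','spreader','brush_lane','spatula_lane','folder_lane','spreader_lane','tray','weight','beaker','eraser']:
        print(n,[(np.round(r['centre']).tolist(),round(r['score'],2)) for r in bot.search_frame(c,n)][:4])
print(bot.state())
E
```

```text
{'intrinsics': array([[487.55328014,   0.        , 325.61806336],
       [  0.        , 487.55328014, 245.15320861],
       [  0.        ,   0.        ,   1.        ]]), 'R': array([[-0.01492696, -0.99986804, -0.00641072],
       [-0.98899073,  0.01570798, -0.14714143],
       [ 0.14722272,  0.00414377, -0.98909469]]), 't': array([0.01323411, 0.51405824, 1.03142851])}
big_jar [([242.0, 184.0], 0.81)]
small_jar [([306.0, 174.0], 0.67)]
reader [([137.0, 304.0], 0.8)]
brush []
spatula [([272.0, 255.0], 0.83)]
folder [([203.0, 255.0], 0.7), ([170.0, 182.0], 0.33)]
spreader [([397.0, 336.0], 0.93), ([259.0, 349.0], 0.79), ([316.0, 250.0], 0.71), ([166.0, 181.0], 0.48)]
brush_lane [([496.0, 229.0], 0.98)]
spatula_lane [([276.0, 252.0], 0.24)]
folder_lane [([138.0, 308.0], 0.56)]
spreader_lane [([497.0, 229.0], 0.75), ([448.0, 230.0], 0.68)]
tray [([393.0, 236.0], 0.63)]
weight [([168.0, 183.0], 0.59)]
beaker [([284.0, 114.0], 0.77), ([392.0, 235.0], 0.16)]
eraser [([430.0, 150.0], 0.74)]
{'time_s': 0.85, 'joint_positions': array([-1.30631446e+00,  3.77244566e-01,  8.10113437e-02,  1.27438935e+00,
       -6.10067124e-07,  1.46052560e+00]), 'joint_velocities': array([ 0.00081144, -0.00057248, -0.00200999,  0.0013842 , -0.0001026 ,
        0.00076812]), 'effort': array([ 3.80426100e-04, -4.63493335e+01,  2.70151734e+01,  4.71750673e-05,
        3.06552747e-04,  1.43861882e-06]), 'eef_pos': array([ 0.21050813, -0.5351325 ,  0.23136545]), 'tcp_rot': array([3.08643311e+00, 5.85189124e-01, 2.00675003e-05]), 'wrist_force': array([-0.38540851,  0.02265157,  0.02368266]), 'moment': array([-0.04651871, -0.01213393,  0.00358771]), 'grip_force': 0.0, 'grip_width': 0.0857460234319347}
```

View pics/top0.png

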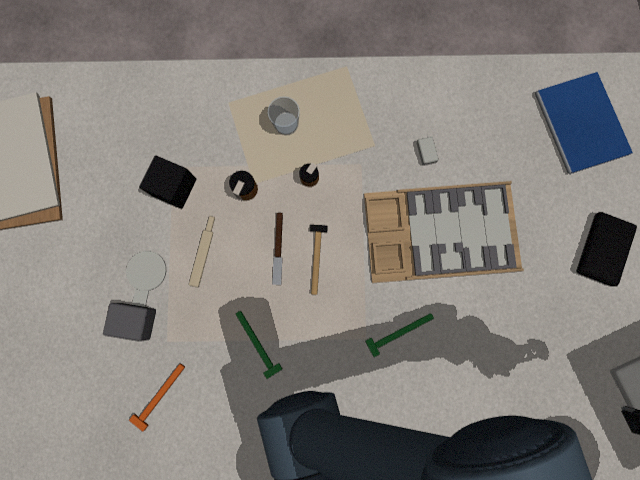

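View pics/scene0.png

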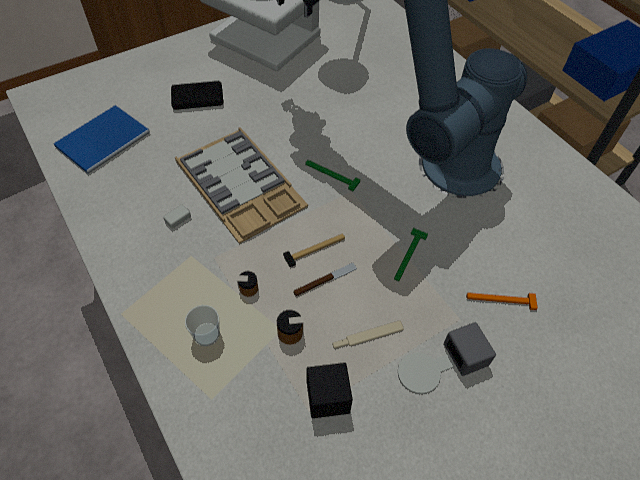

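Top view: the wooden spreader with a black crossbar is at (317,258). Its look-alikes are green at (258,345) and (400,335) and orange at (157,397). The spatula is at (278,250), the folder at (202,252), the big jar at (242,185), the small jar at (309,175), the reader stand at (146,270) and the tray at (443,232). There is no brush. I'll check this choice in one close crop.

```bash
python3 - <<'E'
from h import *
p=cv2.imread('pics/top0.png')
a=cv2.resize(p[150:300,125:335],None,fx=3.8,fy=3.8,interpolation=cv2.INTER_CUBIC);cv2.imwrite('pics/c1.png',a)
b=cv2.resize(p[170:290,355:530],None,fx=4.5,fy=4.5,interpolation=cv2.INTER_CUBIC);cv2.imwrite('pics/c2.png',b)
E
```

```text
(no output)
```

View pics/c1.png

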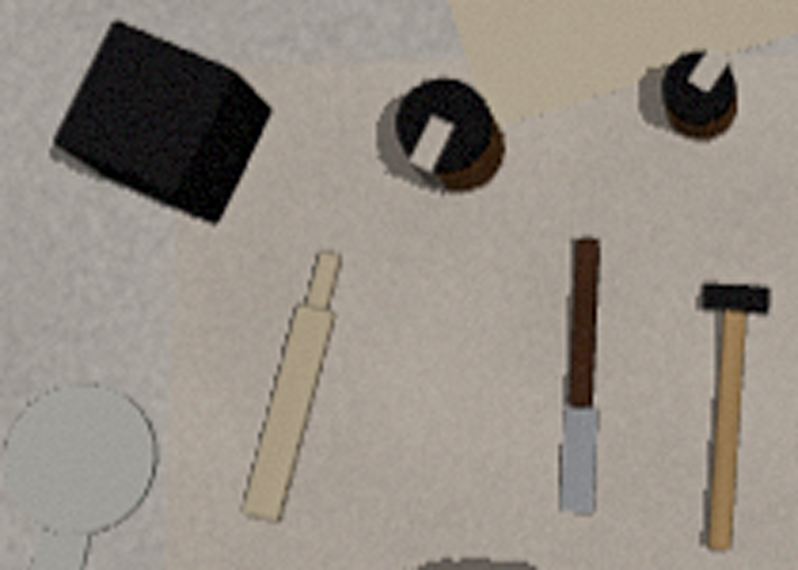

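View pics/c2.png

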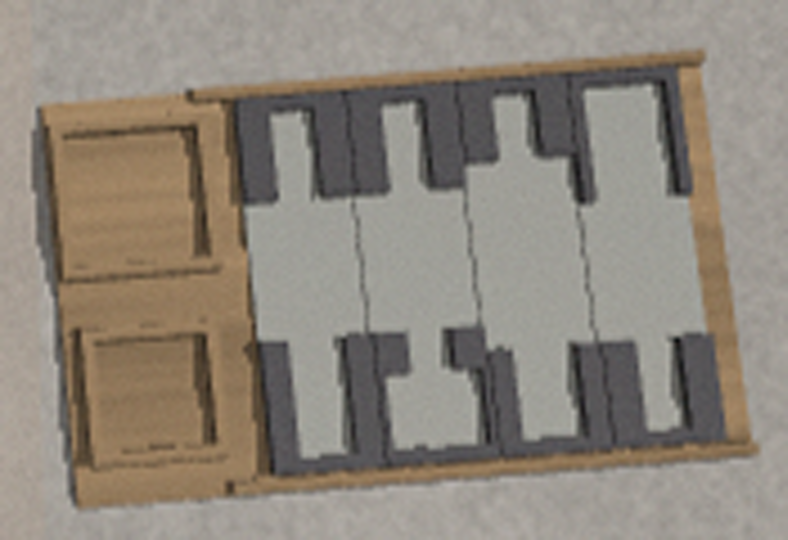

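The crops confirm the choice. Left to right in tray crop, the lanes are:
- spatula, head down
- spreader, crossbar down
- folder, tip up
- brush, which stays empty

Next I'll compute poses from the depth and colour images.

```bash
cat >> h.py <<'E'
def cloud(c,d):
    k=bot.get_calibration(c);K=np.array(k['intrinsics']);R=np.array(k['R']);t=np.array(k['t'])
    v,u=np.mgrid[:480,:640];P=np.stack([(u-K[0,2])/K[0,0]*d,(v-K[1,2])/K[1,1]*d,d],-1)
    return (P-t)@R
def c1(x,y,z): return world('top',125+(x+.5)/3.8-.5,150+(y+.5)/3.8-.5,z)
def c2(x,y,z): return world('top',355+(x+.5)/4.5-.5,170+(y+.5)/4.5-.5,z)
E
python3 - <<'E'
from h import *
np.set_printoptions(precision=4,suppress=True)
p,d=snap('top');W=cloud('top',d);np.savez('t0.npz',p=p,d=d)
def top(box,zlo,zhi):
    u0,u1,v0,v1=box;w=W[v0:v1,u0:u1].reshape(-1,3);m=(w[:,2]>zlo)&(w[:,2]<zhi);q=w[m]
    return q
q=W[310:315,60:100];print('table z',np.median(q[...,2]),q[...,2].std())
for n,b,lo,hi in[('big',(220,265,165,205),.053,.067),('small',(290,325,155,190),.04,.053),('reader',(95,165,285,350),.053,.067),('stand',(120,175,240,290),.003,.012)]:
    q=top(b,lo,hi);print(n,len(q),q.mean(0),cv2.minAreaRect(q[:,:2].astype(np.float32)),cv2.minEnclosingCircle(q[:,:2].astype(np.float32)))
print('bigstrip',c1(444,127,.06),c1(425,165,.06));print('small',c1(699,87,.046),c1(722,55,.046));print('stand',c1(81,458,.006))
for n,a,b,za,zb in[('folder',(262,518),(328,253),.008,.008),('spatula',(586,238),(579,513),.012,.004),('spreader',(720,548),(735,286),.012,.012)]:
    A=c1(*a,za);B=c1(*b,zb);e=B-A;print(n,A,B,'mid',(A+B)/2,'len',np.linalg.norm(e[:2]),'ang',np.degrees(np.arctan2(e[1],e[0])))
# lanes: handle-end outer edge mid, opposite
print('tray TL,BL,TR,BR',c2(42,106,.008),c2(78,506,.008),c2(702,55,.016),c2(756,447,.016))
print('bigbay corners z.02',[c2(*x,.02)[:2] for x in[(55,125),(197,125),(62,280)]])
for n,a,b in[('spat',(291,111),(323,458)),('spread',(402,103),(437,447)),('folder',(511,95),(548,437))]:
    A=c2(*a,.012);B=c2(*b,.012);e=A-B;print(n,A[:2],B[:2],(A+B)[:2]/2,np.hypot(*e[:2]),np.degrees(np.arctan2(e[1],e[0])))
E
```

```text
table z 0.0016702623964640442 0.0018330672254355718
big 500 [0.6515 0.1882 0.061 ] ((0.6532917022705078, 0.18862339854240417), (0.0552251972258091, 0.05377842113375664), 30.4769229888916) ((0.6521691083908081, 0.18986821174621582), 0.02886388823390007)
small 299 [0.6764 0.0411 0.0469] ((0.6767871975898743, 0.042171746492385864), (0.04042532667517662, 0.042808521538972855), 89.16290283203125) ((0.6773847341537476, 0.04077683761715889), 0.022094381973147392)
reader 1341 [0.3548 0.4291 0.061 ] ((0.35557636618614197, 0.4305807948112488), (0.08437089622020721, 0.07131382077932358), 80.04256439208984) ((0.3553023636341095, 0.4298616647720337), 0.05146428942680359)
stand 1530 [0.4719 0.4084 0.0067] ((0.48205769062042236, 0.40961724519729614), (0.12681078910827637, 0.11182819306850433), 89.39836120605469) ((0.48073750734329224, 0.4088163673877716), 0.08163272589445114)
bigstrip [0.6515 0.1876 0.06  ] [0.6291 0.1983 0.06  ]
small [0.6771 0.0408 0.046 ] [0.6963 0.0271 0.046 ]
stand [0.4686 0.4102 0.006 ]
folder [0.4313 0.3015 0.008 ] [0.5895 0.2658 0.008 ] mid [0.5104 0.2837 0.008 ] len 0.16218985926294144 ang -12.712266958953892
spatula [0.5953 0.1106 0.012 ] [0.4317 0.1156 0.004 ] mid [0.5135 0.1131 0.008 ] len 0.1637269168499877 ang 178.22604113279746
spreader [0.4095 0.0326 0.012 ] [0.5647 0.0218 0.012 ] mid [0.4871 0.0272 0.012 ] len 0.1555820499773835 ang -3.9465894650125466
tray TL,BL,TR,BR [ 0.6377 -0.0842  0.008 ] [ 0.4339 -0.0966  0.008 ] [ 0.6566 -0.4181  0.016 ] [ 0.4572 -0.4306  0.016 ]
bigbay corners z.02 [array([ 0.6247, -0.0895]), array([ 0.6235, -0.1608]), array([ 0.5455, -0.0908])]
spat [ 0.632  -0.2099] [ 0.4555 -0.2181] [ 0.5437 -0.214 ] 0.1766927357939906 2.6610975826173613
spread [ 0.6352 -0.2662] [ 0.46   -0.2747] [ 0.5476 -0.2705] 0.175352619803819 2.7611170119350765
folder [ 0.6384 -0.3216] [ 0.4642 -0.3298] [ 0.5513 -0.3257] 0.17447763156617402 2.6974015604488755
```

```bash
cat >> h.py <<'E'
Y=np.radians(3.2);TC=np.array([.5465,-.2572])
def tr(x,y): return TC+np.array([np.cos(Y)*x-np.sin(Y)*y,np.sin(Y)*x+np.cos(Y)*y])
def yaw(): 
    R=cv2.Rodrigues(np.array(bot.state()['tcp_rot']))[0];return np.degrees(np.arctan2(R[1,0],R[0,0]))%360
def go(x,y,z,ph,p=None):
    "row values from the present pose (or p=(x,y,z,yaw)) to the given pose"
    s=bot.state();c=[*s['eef_pos'],yaw()] if p is None else p
    D=np.array([x,y,z])-c[:3];f=np.radians(c[3]);n=ph-c[3]
    print('row',np.round([(D[0]*np.cos(f)+D[1]*np.sin(f))/.8,(D[0]*np.sin(f)-D[1]*np.cos(f))/.8,-D[2]/.8,-n/360],4));return x,y,z,ph
E
python3 - <<'E'
from h import *
np.set_printoptions(precision=4,suppress=True)
f=np.load('t0.npz');p,d=f['p'],f['d'];W=cloud('top',d)
for n,c,r,z in[('big',(.6517,.1882),.025,.06),('small',(.677,.0410),.019,.046)]:
    g=p.min(2).astype(int);q=[]
    for v in range(150,210):
        for u in range(220,330):
            X=world('top',u,v,z)
            if np.hypot(*(X[:2]-c))<r and g[v,u]>90:q.append(X[:2])
    q=np.array(q);e=q.mean(0)-c;w,V=np.linalg.eigh(np.cov(q.T));a=V[:,1];a=a*np.sign(a@e);print(n,len(q),'mean dir',np.degrees(np.arctan2(e[1],e[0])),'pca',np.degrees(np.arctan2(a[1],a[0])),w)
for n,c in[('bigbay',(129.5,202)),('smallbay',(150,394))]:
    X=c2(*c,.008)[:2];D=X-TC;print(n,X,'tray',D[0]*np.cos(Y)+D[1]*np.sin(Y),-D[0]*np.sin(Y)+D[1]*np.cos(Y))
q=go(.6517,.1882,.15,154.4);go(.6517,.1882,.021,154.4,q)
E
```

```text
Traceback (most recent call last):
  File "h.py", line 8, in world
    k=bot.get_calibration(c);K=np.array(k['intrinsics']);R=np.array(k['R']);t=np.array(k['t'])
ValueError: time passes only in moves, steps and waits
```

```bash
cat > fix.py <<'E'
s=open('h.py').read()
s=s.replace("bot.get_calibration(c)","cal(c)").replace("def snap","import functools\n@functools.lru_cache(None)\ndef cal(c): return bot.get_calibration(c)\ndef snap",1)
open('h.py','w').write(s)
E
python3 fix.py
python3 - <<'E'
from h import *
np.set_printoptions(precision=4,suppress=True)
f=np.load('t0.npz');p,d=f['p'],f['d']
for n,c,r,z in[('big',(.6517,.1882),.025,.06),('small',(.677,.0410),.019,.046)]:
    g=p.min(2).astype(int);q=[]
    for v in range(150,210):
        for u in range(220,330):
            X=world('top',u,v,z)
            if np.hypot(*(X[:2]-c))<r and g[v,u]>90:q.append(X[:2])
    q=np.array(q);e=q.mean(0)-c;w,V=np.linalg.eigh(np.cov(q.T));a=V[:,1];a=a*np.sign(a@e);print(n,len(q),'mean dir',np.degrees(np.arctan2(e[1],e[0])),'pca',np.degrees(np.arctan2(a[1],a[0])),w)
for n,c in[('bigbay',(129.5,202)),('smallbay',(150,394))]:
    X=c2(*c,.008)[:2];D=X-TC;print(n,X,'tray',D[0]*np.cos(Y)+D[1]*np.sin(Y),-D[0]*np.sin(Y)+D[1]*np.cos(Y))
q=go(.6517,.1882,.15,154.4);go(.6517,.1882,.021,154.4,q)
E
```

```text
big 78 mean dir 144.77237968943385 pca 154.8992995142956 [0.     0.0001]
small 52 mean dir -26.760239928279212 pca -36.566821117539504 [0. 0.]
bigbay [ 0.5871 -0.1271] tray 0.047801630239523336 0.1276760936589436
smallbay [ 0.4892 -0.1341] tray -0.05036036588965554 0.1260943990878545
row [ 0.8442 -0.6395  0.1017 -0.3692]
row [ 0.      0.      0.1612 -0.    ]
```

```bash
python3 -m jog '[[[1,0.844,-0.64,0.05,-0.37],[1,0.844,-0.64,0.05,-0.37],[1,0.844,-0.64,0.05,-0.37],[1,0.844,-0.64,0.05,-0.37],[1,0.844,-0.64,0.05,-0.37]]]'; python3 -c "
from h import *
print(bot.state()['eef_pos'],yaw());q=go(.652,.189,.15,154.9)"
```

```text
time_s: 1.52
eef_pos: [0.3738, -0.2669, 0.2168]
tcp_rot: [2.483, 1.923, 0.001]
wrist_force: [1.4, -0.8, 0.1]
grip_width: 0.0853
grip_force: 0.0
[ 0.37380095 -0.26690891  0.21677514] 75.51708279297755
row [ 0.6387  0.1942  0.0835 -0.2205]
```

```bash
python3 -m jog '[[[1,0.639,0.194,0.05,-0.22],[1,0.639,0.194,0.05,-0.22],[1,0.639,0.194,0.05,-0.22],[1,0.639,0.194,0.05,-0.22],[1,0.639,0.194,0.05,-0.22]]]'>/dev/null; python3 -c "
from h import *
print(bot.state()['eef_pos'],yaw());q=go(.652,.189,.12,154.9)"
```

```text
[ 0.53771901 -0.00154077  0.19333309] 129.26479095742238
row [ 0.094   0.2613  0.0917 -0.0712]
```

```bash
python3 -m jog '[[[1,0.094,0.261,0.09,-0.071],[1,0.094,0.261,0.09,-0.071],[1,0.094,0.261,0.09,-0.071],[1,0.094,0.261,0.09,-0.071],[1,0.094,0.261,0.09,-0.071]]]'>/dev/null; python3 -c "
from h import *
p,d=snap('top','t1.png');cv2.imwrite('pics/t1c.png',cv2.resize(p[120:330,100:380,::-1],None,fx=2.8,fy=2.8))
print(bot.state()['eef_pos'],yaw());q=go(.652,.189,.022,154.9)"
```

```text
[0.65155401 0.18728841 0.11978729] 154.58438746884573
row [ 0.0004  0.0022  0.1222 -0.0009]
```

View pics/t1c.png

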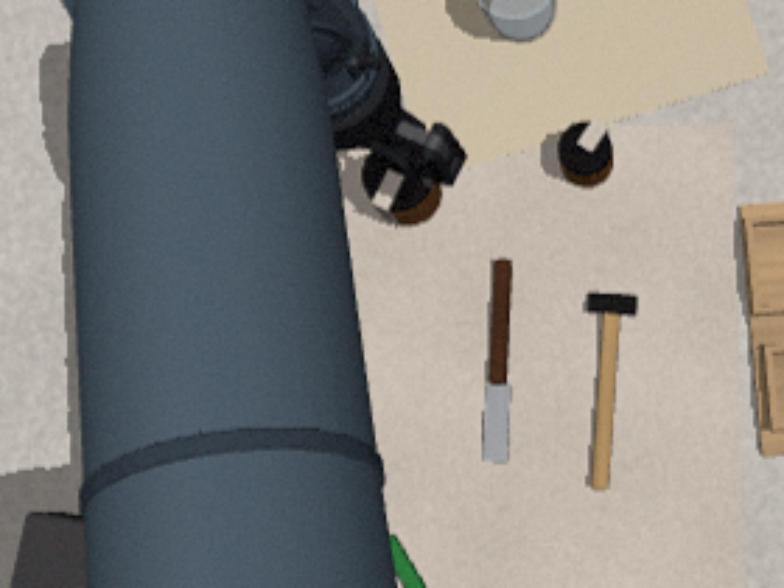

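The hand is centred over the big jar at crop (400,190), with a finger on each side. I'll descend, grip and lift.

```bash
python3 -m jog '[[[1,0,0.002,0.04,-0.001],[1,0,0.002,0.09,-0.001],[1,0,0.002,0.122,-0.001],[1,0,0.002,0.122,-0.001],[0.3,0,0.002,0.122,-0.001]]]'; python3 -m jog '[[[0.3,0,0,0,0],[0.3,0,0,0,0],[0.3,0,0,0,0],[0.3,0,0,0,0],[0.3,0,0,0,0]]]';python3 -m jog '[[[0.3,0,0,-0.03,0],[0.3,0,0,-0.07,0],[0.3,0,0,-0.1,0],[0.3,0,0,-0.1,0],[0.3,0,0,-0.1,0]]]'
python3 -c "
from h import *
print(bot.state()['eef_pos'],yaw());q=go(.4686,.4102,.11,169.9);go(.4686,.4102,.0285,170,q)"
```

```text
time_s: 3.45
eef_pos: [0.6536, 0.187, 0.0255]
tcp_rot: [0.686, 3.064, 0.001]
wrist_force: [-0.0, 0.3, -0.1]
grip_width: 0.0696
grip_force: 0.0
time_s: 4.08
eef_pos: [0.6548, 0.1878, 0.0265]
tcp_rot: [0.684, 3.061, 0.002]
wrist_force: [-0.0, 0.2, 7.1]
grip_width: 0.054
grip_force: 64.0
time_s: 4.7
eef_pos: [0.6521, 0.1876, 0.1027]
tcp_rot: [-0.684, -3.065, 0.001]
wrist_force: [-0.4, -0.6, -2.0]
grip_width: 0.0537
grip_force: 63.6
[0.65212316 0.18757874 0.10273969] 154.82413230079231
row [ 0.326   0.1543 -0.0091 -0.0419]
row [ 0.      0.      0.1019 -0.0003]
```

```bash
python3 -m jog '[[[0.3,0.03,0.01,-0.035,-0.005],[0.3,0.1,0.05,-0.035,-0.02],[0.3,0.18,0.085,-0.035,-0.03],[0.3,0.26,0.123,-0.035,-0.042],[0.3,0.326,0.154,-0.035,-0.042]]]'|grep -E 'grip|time'; python3 -m jog '[[[0.3,0,0,0.02,0],[0.3,0,0,0.04,0],[0.3,0,0,0.06,0],[0.3,0,0,0.06,0],[0.3,0,0,0.06,0]]]'
python3 -c "
from h import *
print(bot.state()['eef_pos'],yaw());q=go(.4686,.4102,.034,170);snap('scene','s1.png')
p=cv2.imread('pics/s1.png');cv2.imwrite('pics/s1c.png',cv2.resize(p[230:430,320:560],None,fx=3,fy=3))"
```

```text
time_s: 5.32
grip_width: 0.0538
grip_force: 63.7
time_s: 5.95
eef_pos: [0.4784, 0.399, 0.0836]
tcp_rot: [0.278, 3.129, -0.0]
wrist_force: [0.1, -0.2, -0.7]
grip_width: 0.0546
grip_force: 45.4
[0.47843436 0.39900615 0.08359692] 169.85475788443694
row [ 0.0146  0.0116  0.062  -0.0004]
```

View pics/s1c.png

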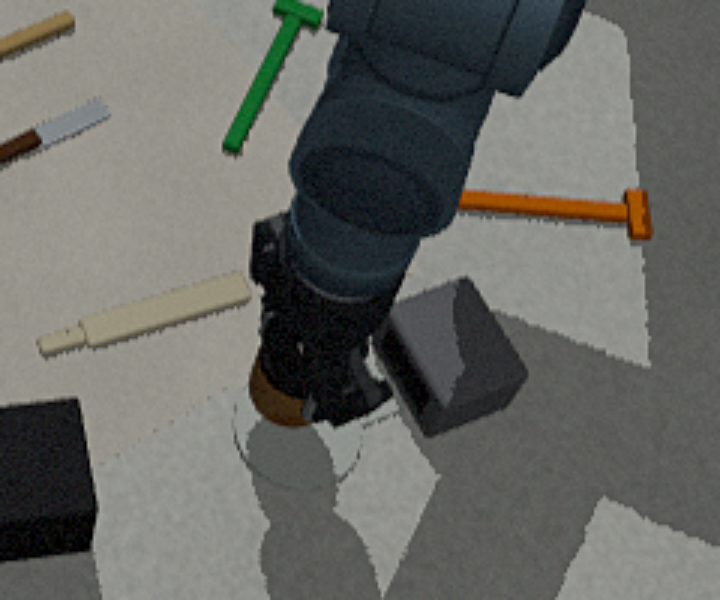

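The scene view shows the jar in hand above the stand, at crop (290,400). Grip force dipped to 45 N, so the jar may have slipped. I'll centre it and come down in small steps, watching the wrist force.

```bash
python3 -m jog '[[[0.3,0.0146,0.0116,0,0],[0.3,0.0146,0.0116,0.015,0],[0.3,0.0146,0.0116,0.03,0],[0.3,0.0146,0.0116,0.03,0],[0.3,0.0146,0.0116,0.03,0]]]'
python3 -c "
from h import *
print(bot.state()['eef_pos'],yaw());q=go(.4686,.4102,.034,170);snap('scene','s1.png')
p=cv2.imread('pics/s1.png');cv2.imwrite('pics/s2c.png',cv2.resize(p[280:430,360:520],None,fx=4,fy=4))"
```

```text
time_s: 6.62
eef_pos: [0.4677, 0.4107, 0.0593]
tcp_rot: [-0.276, -3.129, 0.001]
wrist_force: [-0.0, 0.5, -1.8]
grip_width: 0.0538
grip_force: 66.7
[0.46770019 0.41065646 0.05929669] 169.93475576485193
row [-0.0012 -0.0004  0.0316 -0.0002]
```

View pics/s2c.png

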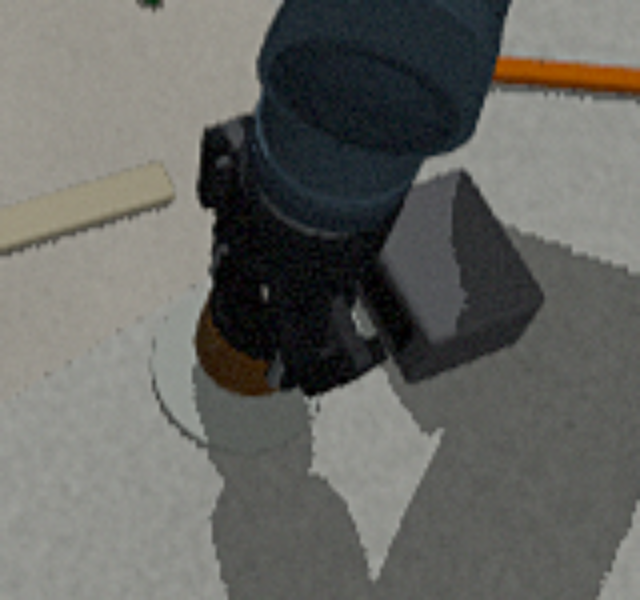

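The jar is held upright over the stand at crop (240,350), and I see no tilt.

```bash
python3 -m jog '[[[0.3,-0.001,0,0.01,0],[0.3,-0.001,0,0.018,0],[0.3,-0.001,0,0.022,0],[0.3,-0.001,0,0.024,0],[0.3,-0.001,0,0.024,0]]]'|grep -E 'eef|wrist'; python3 -m jog '[[[0.3,0,0,0.002,0],[0.3,0,0,0.004,0],[0.3,0,0,0.005,0],[0.3,0,0,0.005,0],[0.3,0,0,0.005,0]]]'|grep -E 'eef|wrist'
```

```text
eef_pos: [0.4685, 0.4107, 0.0403]
wrist_force: [1.0, -0.2, -2.2]
eef_pos: [0.4686, 0.4108, 0.0364]
wrist_force: [0.3, 0.2, -1.7]
```

```bash
python3 -m jog '[[[0.3,0,0,0.0015,0],[0.3,0,0,0.003,0],[0.3,0,0,0.003,0],[0.3,0,0,0.003,0],[0.3,0,0,0.003,0]]]'|grep -E 'eef|wrist'; python3 -m jog '[[[0.3,0,0,0.001,0],[0.3,0,0,0.002,0],[0.3,0,0,0.002,0],[0.3,0,0,0.002,0],[0.3,0,0,0.002,0]]]'|grep -E 'eef|wrist'
```

```text
eef_pos: [0.4686, 0.4107, 0.034]
wrist_force: [-0.2, 0.3, -1.4]
eef_pos: [0.4686, 0.4108, 0.0326]
wrist_force: [-1.5, -0.7, 3.1]
```

```bash
python3 -m jog '[[[1,0,0,0,0],[1,0,0,0,0],[1,0,0,0,0],[1,0,0,0,0],[1,0,0,0,0]]]'|grep -E 'eef|wrist|grip'; python3 -m jog '[[[1,0,0,-0.03,0],[1,0,0,-0.08,0],[1,0,0,-0.14,0],[1,0,0,-0.2,0],[1,0,0,-0.2,0]]]'|grep -E 'eef|wrist'
python3 -c "
from h import *
p,d=snap('scene');q,e=snap('top')
a=cv2.resize(p[300:420,370:530,::-1],(480,360),interpolation=2);b=cv2.resize(q[220:360,80:240,::-1],(411,360),interpolation=2);cv2.imwrite('pics/s3.png',np.hstack([a,b])[:,:800])
print(bot.state()['eef_pos'],yaw())"
```

```text
eef_pos: [0.4686, 0.4107, 0.0323]
wrist_force: [0.1, -0.0, 0.1]
grip_width: 0.0858
grip_force: 0.0
eef_pos: [0.4711, 0.4126, 0.1975]
wrist_force: [0.4, 0.1, 0.4]
[0.46889672 0.41097684 0.19275389] 169.94173934912686
```

View pics/s3.png

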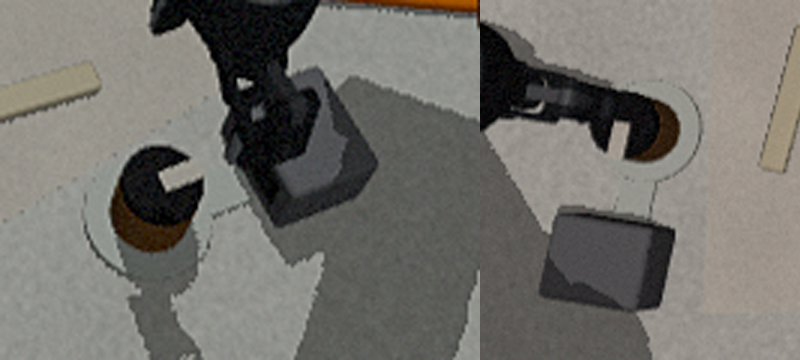

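The big jar stands on the stand with its strip facing the reader block, about 2 mm off centre. I'll re-grip it and lift.

```bash
python3 -m jog '[[[1,0,0,0.06,0],[1,0,0,0.13,0],[1,0,0,0.17,0],[1,0,0,0.195,0],[1,0,0,0.2,0]]]'|grep -E 'eef|wrist'; python3 -m jog '[[[0.3,0,0,0,0],[0.3,0,0,0,0],[0.3,0,0,0,0],[0.3,0,0,0,0],[0.3,0,0,0,0]]]'|grep -E 'eef|wrist|grip';python3 -m jog '[[[0.3,0,0,-0.03,0],[0.3,0,0,-0.08,0],[0.3,0,0,-0.13,0],[0.3,0,0,-0.13,0],[0.3,0,0,-0.13,0]]]'|grep -E 'eef|wrist|grip'
python3 -c "
from h import *
print(bot.state()['eef_pos'],yaw());b=tr(.049,.127);print(b);q=go(*b,.14,183);go(*b,.036,183,q)"
```

```text
eef_pos: [0.4658, 0.4087, 0.0288]
wrist_force: [0.5, -0.2, -0.2]
eef_pos: [0.4695, 0.4114, 0.0337]
wrist_force: [0.0, -0.5, 5.9]
grip_width: 0.0539
grip_force: 63.9
eef_pos: [0.468, 0.4104, 0.1353]
wrist_force: [-0.3, 0.2, -2.2]
grip_width: 0.0537
grip_force: 63.7
[0.46796133 0.41035261 0.1352634 ] 169.94634528929723
[ 0.58833427 -0.12766277]
row [-0.2656 -0.6359 -0.0059 -0.0363]
row [-0.    0.    0.13  0.  ]
```

```bash
python3 -m jog '[[[0.3,-0.02,-0.048,-0.01,0],[0.3,-0.045,-0.108,-0.01,0],[0.3,-0.073,-0.175,-0.01,0],[0.3,-0.1,-0.24,-0.01,0],[0.3,-0.128,-0.306,-0.01,0]]]'|grep -E 'eef|grip'; python3 -m jog '[[[0.3,-0.028,-0.067,0,-0.01],[0.3,-0.056,-0.134,0,-0.02],[0.3,-0.084,-0.2,0,-0.036],[0.3,-0.112,-0.267,0,-0.036],[0.3,-0.137,-0.33,0,-0.036]]]'|grep -E 'eef|grip'
python3 -m jog '[[[0.3,0,0,0.02,0],[0.3,0,0,0.05,0],[0.3,0,0,0.08,0],[0.3,0,0,0.1,0],[0.3,0,0,0.1,0]]]'|grep -E 'eef|wrist|grip'
python3 -c "
from h import *
print(bot.state()['eef_pos'],yaw());b=tr(.049,.127);q=go(*b,.036,183)"
```

```text
eef_pos: [0.5251, 0.1499, 0.1421]
grip_width: 0.0541
grip_force: 63.8
eef_pos: [0.5871, -0.1288, 0.1419]
grip_width: 0.0537
grip_force: 63.9
eef_pos: [0.5862, -0.1259, 0.062]
wrist_force: [0.0, 0.1, -1.2]
grip_width: 0.0536
grip_force: 64.0
[ 0.58618377 -0.12590095  0.06195816] 182.9441516977549
row [-0.0026 -0.0023  0.0324 -0.0002]
```

```bash
python3 -m jog '[[[0.3,-0.0026,-0.0023,0.01,0],[0.3,-0.0026,-0.0023,0.02,0],[0.3,-0.0026,-0.0023,0.028,0],[0.3,-0.0026,-0.0023,0.03,0],[0.3,-0.0026,-0.0023,0.03,0]]]'|grep -E 'eef|wrist'; python3 -m jog '[[[0.3,0,0,0.001,0],[0.3,0,0,0.002,0],[0.3,0,0,0.003,0],[0.3,0,0,0.004,0],[0.3,0,0,0.004,0]]]'|grep -E 'eef|wrist';
```

```text
eef_pos: [0.5906, -0.129, 0.0404]
wrist_force: [-0.4, -1.0, -2.6]
eef_pos: [0.5906, -0.129, 0.0371]
wrist_force: [-0.1, -0.1, -2.5]
```

```bash
 python3 -m jog '[[[1,0,0,0,0],[1,0,0,0,0],[1,0,0,0,0],[1,0,0,0,0],[1,0,0,-0.02,0]]]'|grep -E 'eef|wrist|grip'; python3 -m jog '[[[1,0,0,-0.03,0],[1,0,0,-0.08,0],[1,0,0,-0.13,0],[1,0,0,-0.13,0],[1,0,0,-0.13,0]]]'|grep -E 'eef|wrist'
python3 -c "
from h import *
q,e=snap('top');cv2.imwrite('pics/t4.png',cv2.resize(q[140:300,270:540,::-1],None,fx=2.9,fy=2.9,interpolation=2))
print(bot.state()['eef_pos'],yaw());q=go(.677,.041,.12,233.4)"
```

```text
eef_pos: [0.5893, -0.1286, 0.0526]
wrist_force: [1.0, 0.1, 0.4]
grip_width: 0.0854
grip_force: 0.0
eef_pos: [0.5907, -0.129, 0.1578]
wrist_force: [0.2, -0.2, -1.1]
[ 0.59008248 -0.12880923  0.15678912] 182.9014768950891
row [-0.1193  0.2065  0.046  -0.1403]
```

View pics/t4.png

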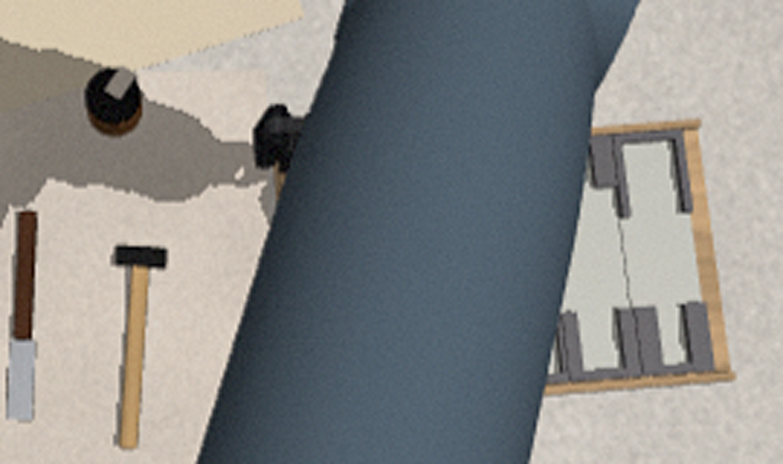

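The tray is hidden by the arm here. The small jar is unmoved, with its strip to the upper right at crop (115,95). I'll move over the small jar, then check the bay.

```bash
 python3 -m jog '[[[1,-0.119,0.206,0.0,-0.14],[1,-0.119,0.206,0.04,-0.14],[1,-0.119,0.206,0.04,-0.14],[1,-0.119,0.206,0.04,-0.14],[1,-0.119,0.206,0.04,-0.14]]]'|grep -E 'eef|wrist|grip'; python3 -c "
from h import *
q,e=snap('top')
W=cloud('top',e);w=W[185:235,355:420].reshape(-1,3);w=w[(w[:,2]>.058)&(w[:,2]<.078)]
m=w[:,:2].mean(0);D=m-tr(.049,.127);print('bigjar',len(w),m,D)
w=W[150:195,290:325].reshape(-1,3);w=w[(w[:,2]>.04)&(w[:,2]<.053)];print(len(w),w.mean(0))
print(bot.state()['eef_pos'],yaw());q=go(.677,.041,.016,233.4)"
```

```text
eef_pos: [0.6761, 0.0421, 0.1225]
wrist_force: [0.2, -0.3, -0.6]
grip_width: 0.0855
grip_force: 0.0
bigjar 520 [ 0.58695055 -0.12814679] [-0.00138372 -0.00048402]
0 [nan nan nan]
[0.67611763 0.04143414 0.12285111] 233.78301347194542
row [-0.0002 -0.0012  0.1336  0.0011]<string>:6: RuntimeWarning: Mean of empty slice.
  ret = um.true_divide(
```

```bash
python3 -m jog '[[[1,0,-0.001,0.04,0.001],[1,0,-0.001,0.09,0.001],[1,0,-0.001,0.12,0.001],[1,0,-0.001,0.133,0.001],[1,0,-0.001,0.133,0.001]]]'|grep -E 'eef|wrist';python3 -m jog '[[[0.2,0,0,0,0],[0.2,0,0,0,0],[0.2,0,0,0,0],[0.2,0,0,0,0],[0.2,0,0,0,0]]]'|grep -E 'eef|wrist|grip';python3 -m jog '[[[0.2,0,0,-0.03,0],[0.2,0,0,-0.09,0],[0.2,0,0,-0.14,0],[0.2,0,0,-0.15,0],[0.2,0,0,-0.15,0]]]'|grep -E 'eef|wrist|grip'
python3 -c "
from h import *
print(bot.state()['eef_pos'],yaw());q=go(.4686,.4102,.14,80)"
```

```text
eef_pos: [0.677, 0.0398, 0.0178]
wrist_force: [0.6, 0.1, -0.0]
eef_pos: [0.6793, 0.0399, 0.0205]
wrist_force: [-1.5, 0.0, 4.3]
grip_width: 0.0416
grip_force: 61.4
eef_pos: [0.678, 0.0399, 0.1385]
wrist_force: [0.8, 0.4, -1.9]
grip_width: 0.0415
grip_force: 61.0
[0.67798451 0.03992446 0.13848104] 232.94215031520153
row [-0.2116  0.4878 -0.0019  0.4248]
```

```bash
python3 -m jog '[[[0.2,-0.02,0.046,-0.01,0],[0.2,-0.045,0.104,-0.01,0],[0.2,-0.07,0.162,-0.01,0],[0.2,-0.095,0.22,-0.01,0],[0.2,-0.12,0.277,-0.01,0]]]'|grep -E 'eef|grip';python3 -m jog '[[[0.2,-0.023,0.053,0,0],[0.2,-0.046,0.106,0,0],[0.2,-0.07,0.16,0,0],[0.2,-0.0916,0.211,0,0],[0.2,-0.0916,0.211,0,0]]]'|grep -E 'eef|grip'
python3 -m jog '[[[0.2,0,0,0,0.028],[0.2,0,0,0,0.056],[0.2,0,0,0,0.084],[0.2,0,0,0,0.112],[0.2,0,0,0,0.14]]]'|grep -E 'eef|grip'
python3 -m jog '[[[0.2,0,0,0,0.028],[0.2,0,0,0,0.056],[0.2,0,0,0,0.084],[0.2,0,0,0,0.112],[0.2,0,0,0,0.14]]]'|grep -E 'eef|grip'
python3 -m jog '[[[0.2,0,0,0,0.028],[0.2,0,0,0,0.056],[0.2,0,0,0,0.084],[0.2,0,0,0,0.112],[0.2,0,0,0,0.14]]]'|grep -E 'eef|grip'
python3 -c "
from h import *
print(bot.state()['eef_pos'],yaw(),bot.state()['joint_positions'][5]);q=go(.4686,.4102,.032,79.6)"
```

```text
eef_pos: [0.5564, 0.2509, 0.144]
grip_width: 0.0413
grip_force: 61.0
eef_pos: [0.4652, 0.4119, 0.144]
grip_width: 0.0413
grip_force: 61.1
eef_pos: [0.468, 0.4085, 0.1446]
grip_width: 0.0414
grip_force: 61.1
eef_pos: [0.468, 0.4085, 0.1446]
grip_width: 0.0414
grip_force: 61.1
eef_pos: [0.468, 0.4085, 0.1446]
grip_width: 0.0416
grip_force: 61.1
[0.46802715 0.40852044 0.14460809] 81.34074527804769 2.337779101988744
row [0.0022 0.0004 0.1408 0.0048]
```

```bash
python3 -m jog '[[[0.2,0.002,0,0.04,0.005],[0.2,0.002,0,0.08,0.005],[0.2,0.002,0,0.115,0.005],[0.2,0.002,0,0.135,0.005],[0.2,0.002,0,0.14,0.005]]]'|grep -E 'eef|wrist'; python3 -m jog '[[[0.2,0,0,0.001,0],[0.2,0,0,0.002,0],[0.2,0,0,0.003,0],[0.2,0,0,0.004,0],[0.2,0,0,0.004,0]]]'|grep -E 'eef|wrist';python3 -m jog '[[[0.2,0,0,0.001,0],[0.2,0,0,0.002,0],[0.2,0,0,0.003,0],[0.2,0,0,0.003,0],[0.2,0,0,0.003,0]]]'|grep -E 'eef|wrist'
```

```text
eef_pos: [0.4677, 0.4105, 0.0329]
wrist_force: [0.9, -0.1, -0.7]
eef_pos: [0.4687, 0.4119, 0.0317]
wrist_force: [-0.9, 0.4, -1.1]
eef_pos: [0.4687, 0.4118, 0.0292]
wrist_force: [0.6, -0.2, 0.5]
```

```bash
python3 -m jog '[[[0.2,0,0,0.001,0],[0.2,0,0,0.002,0],[0.2,0,0,0.002,0],[0.2,0,0,0.002,0],[0.2,0,0,0.002,0]]]'|grep -E 'eef|wrist'; python3 -m jog '[[[1,0,0,0,0],[1,0,0,0,0],[1,0,0,0,0],[1,0,0,0,0],[1,0,0,0,0]]]'|grep -E 'eef|wrist|grip'; python3 -m jog '[[[1,0,0,-0.03,0],[1,0,0,-0.08,0],[1,0,0,-0.14,0],[1,0,0,-0.2,0],[1,0,0,-0.2,0]]]'|grep -E 'eef|wrist'
python3 -c "
from h import *
p,d=snap('scene');q,e=snap('top')
a=cv2.resize(p[300:420,370:530,::-1],(480,360),interpolation=2);b=cv2.resize(q[220:360,95:219,::-1],(318,360),interpolation=2);cv2.imwrite('pics/s5.png',np.hstack([a,b])[:,:800])
print(bot.state()['eef_pos'],yaw())"
```

```text
eef_pos: [0.4687, 0.4119, 0.0276]
wrist_force: [0.2, -0.4, -0.8]
eef_pos: [0.4687, 0.4119, 0.0276]
wrist_force: [-0.7, 0.3, -0.7]
grip_width: 0.0851
grip_force: 0.0
eef_pos: [0.4713, 0.4137, 0.1927]
wrist_force: [0.0, 0.4, 0.3]
[0.46896545 0.41209829 0.18796574] 79.94372809519778
```

View pics/s5.png

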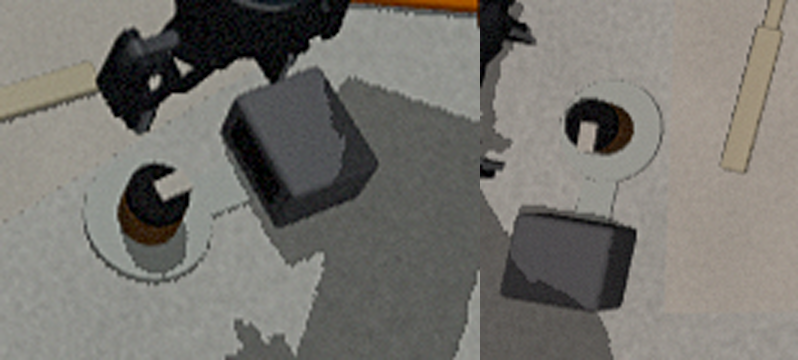

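The small jar stands on the stand with its strip facing the block. I'll check the angle numerically before picking it up.

```bash
python3 -c "
from h import *
p,d=snap('top');g=p.min(2)
W=cloud('top',d);w=W[245:290,120:165].reshape(-1,3);w=w[(w[:,2]>.045)&(w[:,2]<.06)];c=w[:,:2].mean(0);print('lid',len(w),c)
q=np.array([X[:2] for v in range(245,290) for u in range(120,170) for X in [world('top',u,v,.052)] if np.hypot(*(X[:2]-c))<.019 and g[v,u]>85])
w,V=np.linalg.eigh(np.cov(q.T));a=V[:,1];e=q.mean(0)-c;print(len(q),np.degrees(np.arctan2(a[1],a[0])),np.degrees(np.arctan2(e[1],e[0])))
b=tr(-.051,.127);print(b);go(.4688,.4119,.0285,80)"
```

```text
lid 332 [0.46718509 0.41035028]
64 176.9954352889951 156.07522521753003
[ 0.48849019 -0.13324492]
row [ 0.0006  0.0006  0.1977 -0.0002]
```

```bash
python3 -m jog '[[[1,0,0,0.06,0],[1,0,0,0.12,0],[1,0,0,0.17,0],[1,0,0,0.198,0],[1,0,0,0.198,0]]]'|grep -E 'eef|wrist'; python3 -m jog '[[[0.2,0,0,0,0],[0.2,0,0,0,0],[0.2,0,0,0,0],[0.2,0,0,0,0],[0.2,0,0,0,0]]]'|grep -E 'eef|wrist|grip';python3 -m jog '[[[0.2,0,0,-0.03,0],[0.2,0,0,-0.08,0],[0.2,0,0,-0.13,0],[0.2,0,0,-0.13,0],[0.2,0,0,-0.13,0]]]'|grep -E 'eef|wrist|grip'
python3 -m jog '[[[0.2,0,0,-0.01,-0.028],[0.2,0,0,-0.01,-0.056],[0.2,0,0,-0.01,-0.084],[0.2,0,0,-0.01,-0.112],[0.2,0,0,-0.01,-0.14]]]'|grep -E 'eef|grip'
python3 -m jog '[[[0.2,0,0,0,-0.028],[0.2,0,0,0,-0.056],[0.2,0,0,0,-0.084],[0.2,0,0,0,-0.112],[0.2,0,0,0,-0.14]]]'|grep -E 'eef|grip'
python3 -c "
from h import *
print(bot.state()['eef_pos'],yaw());b=tr(-.051,.127);q=go(*b,.14,183)"
```

```text
eef_pos: [0.4654, 0.4095, 0.0251]
wrist_force: [-0.3, -0.5, 0.1]
eef_pos: [0.4698, 0.4128, 0.031]
wrist_force: [-0.2, -0.7, 6.6]
grip_width: 0.0414
grip_force: 61.3
eef_pos: [0.4683, 0.4116, 0.1325]
wrist_force: [0.0, 0.3, -1.0]
grip_width: 0.041
grip_force: 60.9
eef_pos: [0.4674, 0.4109, 0.1388]
grip_width: 0.041
grip_force: 60.8
eef_pos: [0.4674, 0.4109, 0.1388]
grip_width: 0.0412
grip_force: 60.8
[0.46737931 0.41090559 0.13877453] 181.07355535449284
row [-0.0136 -0.6806 -0.0015 -0.0054]
```

```bash
python3 -m jog '[[[0.2,0,-0.06,0,0],[0.2,0,-0.13,0,0],[0.2,0,-0.2,0,0],[0.2,0,-0.27,0,0],[0.2,-0.007,-0.34,0,0]]]'|grep -E 'eef|grip'; python3 -m jog '[[[0.2,-0.007,-0.07,0,0],[0.2,-0.007,-0.14,0,0],[0.2,-0.007,-0.21,0,0],[0.2,-0.007,-0.28,0,-0.005],[0.2,-0.007,-0.341,0,-0.005]]]'|grep -E 'eef|grip'
python3 -m jog '[[[0.2,0,0,0.02,0],[0.2,0,0,0.05,0],[0.2,0,0,0.08,0],[0.2,0,0,0.1,0],[0.2,0,0,0.1,0]]]'|grep -E 'eef|wrist|grip'
python3 -c "
from h import *
print(bot.state()['eef_pos'],yaw());b=tr(-.051,.127);q=go(*b,.0345,183)"
```

```text
eef_pos: [0.4758, 0.138, 0.1394]
grip_width: 0.0411
grip_force: 61.0
eef_pos: [0.4853, -0.1342, 0.1394]
grip_width: 0.0409
grip_force: 61.0
eef_pos: [0.484, -0.1316, 0.0585]
wrist_force: [-0.7, -1.0, -1.3]
grip_width: 0.0409
grip_force: 61.2
[ 0.48404355 -0.13158734  0.05851264] 182.5389313482403
row [-0.0055 -0.0023  0.03   -0.0013]
```

```bash
python3 -m jog '[[[0.2,-0.0055,-0.0023,0.01,0],[0.2,-0.0055,-0.0023,0.02,0],[0.2,-0.0055,-0.0023,0.026,0],[0.2,-0.0055,-0.0023,0.028,0],[0.2,-0.0055,-0.0023,0.028,0]]]'|grep -E 'eef|wrist'; python3 -m jog '[[[0.2,0,0,0.001,0],[0.2,0,0,0.002,0],[0.2,0,0,0.003,0],[0.2,0,0,0.003,0],[0.2,0,0,0.003,0]]]'|grep -E 'eef|wrist';
python3 -m jog '[[[0.7,0,0,0,0],[0.7,0,0,0,0],[0.7,0,0,0,0],[0.7,0,0,0,0],[0.7,0,0,-0.02,0]]]'|grep -E 'eef|wrist|grip'; python3 -m jog '[[[0.7,0,0,-0.03,0],[0.7,0,0,-0.08,0],[0.7,0,0,-0.13,0],[0.7,0,0,-0.14,0],[0.7,0,0,-0.14,0]]]'|grep -E 'eef|wrist'
python3 -c "
from h import *
print(bot.state()['eef_pos'],yaw());q=go(.5135,.114,.14,178)"
```

```text
eef_pos: [0.4914, -0.1343, 0.0388]
wrist_force: [0.9, -1.0, -1.3]
eef_pos: [0.4914, -0.1344, 0.0364]
wrist_force: [0.1, 0.3, -1.6]
eef_pos: [0.4902, -0.1339, 0.0515]
wrist_force: [0.3, -0.7, -0.5]
grip_width: 0.0594
grip_force: 0.0
eef_pos: [0.4917, -0.1345, 0.1646]
wrist_force: [0.6, -0.3, 0.1]
[ 0.49170214 -0.13449776  0.16456118] 182.5425569195313
row [-0.041   0.3091  0.0307  0.0126]
```

```bash
python3 -m jog '[[[0.5,-0.01,0.07,0.0,0.01],[0.5,-0.02,0.14,0,0.012],[0.5,-0.03,0.21,0,0.012],[0.5,-0.04,0.28,0.03,0.012],[0.5,-0.041,0.309,0.03,0.012]]]'|grep -E 'eef'
python3 -c "
from h import *
p,e=snap('top')
W=cloud('top',e)
for n,b,t,lo,hi in[('big',(185,235,355,420),tr(.049,.127),.058,.078),('small',(230,290,355,420),tr(-.051,.127),.046,.062)]:
    w=W[b[0]:b[1],b[2]:b[3]].reshape(-1,3);w=w[(w[:,2]>lo)&(w[:,2]<hi)];print(n,len(w),w.mean(0),w.mean(0)[:2]-t)
cv2.imwrite('pics/t6.png',cv2.resize(p[150:300,130:440,::-1],None,fx=2.58,fy=2.58,interpolation=2))
print(bot.state()['eef_pos'],yaw());q=go(.5135,.114,.14,178)"
```

```text
eef_pos: [0.5103, 0.1166, 0.1366]
big 519 [ 0.58685625 -0.12813287  0.06904417] [-0.00147802 -0.0004701 ]
small 322 [ 0.49151224 -0.13411263  0.05508138] [ 0.00302205 -0.00086771]
[0.51058493 0.11826371 0.1373238 ] 178.49232954234188
row [-0.0038 -0.0052 -0.0033  0.0014]
```

View pics/t6.png

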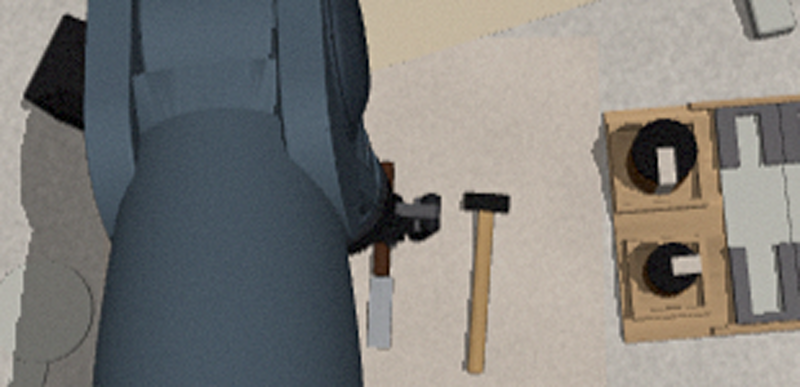

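Both jars stand in their bays: the big one is 1.5 mm off centre, the small one 3 mm. The spatula hasn't moved. I'll grasp it at mid-handle.

```bash
python3 -m jog '[[[0.5,-0.004,-0.005,0.04,0.001],[0.5,-0.004,-0.005,0.09,0.001],[0.5,-0.004,-0.005,0.135,0.001],[0.5,-0.004,-0.005,0.157,0.001],[0.5,-0.004,-0.005,0.157,0.001]]]'|grep -E 'eef|wrist';python3 -m jog '[[[0.5,0,0,0,0],[0.5,0,0,0,0],[0.5,0,0,0.005,0],[0.5,0,0,0.005,0],[0.5,0,0,0.005,0]]]'|grep -E 'eef|wrist|grip'
```

```text
eef_pos: [0.5132, 0.1092, 0.0121]
wrist_force: [-0.4, -0.2, -0.5]
eef_pos: [0.5163, 0.11, 0.0109]
wrist_force: [1.2, 0.0, 0.3]
grip_width: 0.0426
grip_force: 0.0
```

```bash
python3 -m jog '[[[0.5,0.0035,0.0038,0.004,0],[0.5,0.0035,0.0038,0.008,0],[0.5,0.0035,0.0038,0.008,0],[0.05,0.0035,0.0038,0.008,0],[0.05,0.0035,0.0038,0.008,0]]]'|grep -E 'eef|wrist|grip';python3 -m jog '[[[0.05,0,0,0,0],[0.05,0,0,0,0],[0.05,0,0,0,0],[0.05,0,0,0,0],[0.05,0,0,0,0]]]'|grep -E 'eef|wrist|grip';python3 -m jog '[[[0.05,0,0,-0.03,0],[0.05,0,0,-0.06,0],[0.05,0,0,-0.1,0],[0.05,0,0,-0.12,0],[0.05,0,0,-0.12,0]]]'|grep -E 'eef|wrist|grip'
python3 -c "
from h import *
print(bot.state()['eef_pos'],yaw());b=tr(0,.044);print(b);q=go(*b,.08,183.2)"
```

```text
eef_pos: [0.5138, 0.1131, 0.0047]
wrist_force: [-0.7, -0.2, -0.4]
grip_width: 0.0118
grip_force: 59.6
eef_pos: [0.5139, 0.113, 0.0047]
wrist_force: [-1.0, -0.6, 5.4]
grip_width: 0.0121
grip_force: 60.2
eef_pos: [0.5146, 0.1132, 0.1012]
wrist_force: [-0.0, 0.4, -0.6]
grip_width: 0.0119
grip_force: 59.6
[0.51464009 0.11319089 0.10119483] 177.86384067475166
[ 0.54404385 -0.21326861]
row [-0.0519 -0.4064  0.0265 -0.0148]
```

```bash
python3 -m jog '[[[0.05,-0.007,-0.055,0,0],[0.05,-0.014,-0.11,0,0],[0.05,-0.022,-0.17,0,0],[0.05,-0.03,-0.23,0,0],[0.05,-0.035,-0.28,0,0]]]'|grep -E 'eef|grip'; python3 -m jog '[[[0.05,-0.009,-0.06,0,-0.01],[0.05,-0.0165,-0.12,0,-0.015],[0.05,-0.0165,-0.126,0,-0.015],[0.05,-0.0165,-0.126,0.03,-0.015],[0.05,-0.0165,-0.126,0.05,-0.015]]]'|grep -E 'eef|grip'
python3 -c "
from h import *
print(bot.state()['eef_pos'],yaw());b=tr(0,.044);q=go(*b,.035,183.2)
p,d=snap('top');cv2.imwrite('pics/t7.png',cv2.resize(p[170:290,355:530,::-1],None,fx=4.5,fy=4.5,interpolation=2))"
```

```text
eef_pos: [0.5324, -0.1134, 0.0988]
grip_width: 0.0119
grip_force: 59.6
eef_pos: [0.5413, -0.2118, 0.0582]
grip_width: 0.0119
grip_force: 59.6
[ 0.54132852 -0.2117973   0.05821885] 183.27937069084172
row [-0.0033 -0.002   0.029   0.0002]
```

View pics/t7.png

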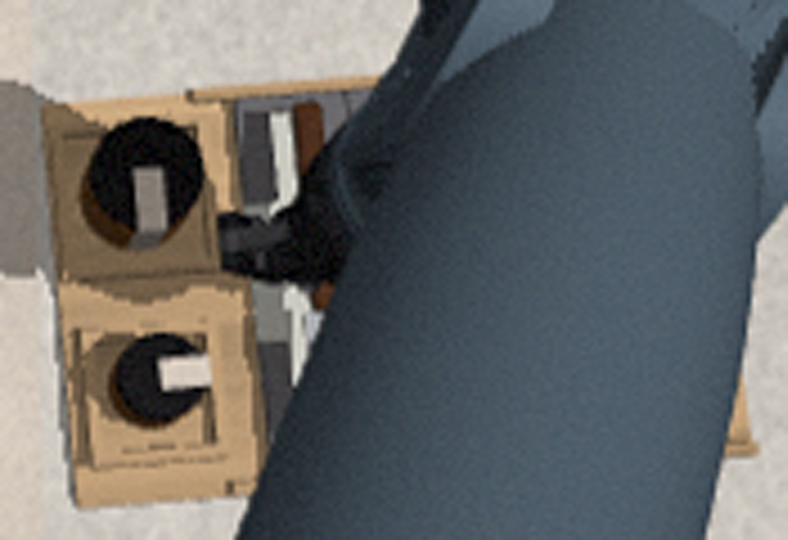

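The crop shows the spatula butt at (307,105), above its slot at (291,111). That matches parallax to within 2 mm. Lowering.

```bash
python3 -m jog '[[[0.05,-0.0033,-0.002,0.01,0],[0.05,-0.0033,-0.002,0.02,0],[0.05,-0.0033,-0.002,0.027,0],[0.05,-0.0033,-0.002,0.027,0],[0.05,-0.0033,-0.002,0.027,0]]]'|grep -E 'eef|grip'; 
python3 -c "
from h import *
print(bot.state()['eef_pos'],yaw());b=tr(0,.044);q=go(*b,.0175,183.2)"
```

```text
eef_pos: [0.5456, -0.2146, 0.0392]
grip_width: 0.0116
grip_force: 59.6
[ 0.54561858 -0.2146188   0.03917513] 183.26012248861196
row [0.0019 0.0018 0.0271 0.0002]
```

```bash
python3 -m jog '[[[0.05,0.001,0.0015,0.006,0],[0.05,0.001,0.0015,0.012,0],[0.05,0.001,0.0015,0.017,0],[0.05,0.001,0.0015,0.02,0],[0.05,0.001,0.0015,0.02,0]]]'|grep -E 'eef|wrist'; python3 -m jog '[[[0.05,0,0,0.002,0],[0.05,0,0,0.004,0],[0.05,0,0,0.006,0],[0.05,0,0,0.006,0],[0.05,0,0,0.006,0]]]'|grep -E 'eef|wrist'
```

```text
eef_pos: [0.5443, -0.2132, 0.0225]
wrist_force: [-0.1, 0.7, -1.0]
eef_pos: [0.5446, -0.2133, 0.0181]
wrist_force: [0.0, 0.3, -0.7]
```

```bash
python3 -m jog '[[[0.32,0,0,0.001,0],[0.32,0,0,0.001,0],[0.32,0,0,0.001,0],[0.32,0,0,0.001,0],[0.32,0,0,0.001,0]]]'|grep -E 'eef|wrist|grip'; python3 -m jog '[[[0.32,0,0,-0.03,0],[0.32,0,0,-0.07,0],[0.32,0,0,-0.13,0],[0.5,0,0,-0.13,0],[0.5,0,0,-0.13,0]]]'|grep -E 'eef|wrist'
python3 -c "
from h import *
print(bot.state()['eef_pos'],yaw());q=go(.484,.0275,.12,176.1)"
```

```text
eef_pos: [0.5446, -0.2134, 0.0173]
wrist_force: [0.3, 0.1, -0.9]
grip_width: 0.0272
grip_force: 0.0
eef_pos: [0.5445, -0.2133, 0.1211]
wrist_force: [-0.7, -0.2, -0.8]
[ 0.54449383 -0.21330573  0.1210917 ] 183.26489598751274
row [0.0584 0.3048 0.0014 0.0199]
```

```bash
cat >> h.py <<'E'
def rect(mask,z):
    cs,_=cv2.findContours(mask.astype(np.uint8),cv2.RETR_EXTERNAL,cv2.CHAIN_APPROX_NONE)
    c=max(cs,key=cv2.contourArea)[:,0,:];P=np.array([world('top',u,v,z)[:2] for u,v in c],np.float32)
    (cx,cy),(a,b),an=cv2.minAreaRect((P*1000).astype(np.float32));
    if a<b: an+=90
    return np.round([cx,cy],1),round(max(a,b),1),round(min(a,b),1),round((an+90)%180-90,1)
E
python3 -c "
from h import *
p,d=snap('top');P=p.astype(int);rb=P[...,0]-P[...,2]
f=np.load('t0.npz')['p'].astype(int)
for Q,t in((f,'old'),(P,'new')):
    r=Q[...,0]-Q[...,2]
    m=np.zeros((480,640),bool);m[200:310,295:350]=(r>45)[200:310,295:350];print(t,'spreader handle',rect(m,.012))
    m=np.zeros((480,640),bool);m[205:300,180:225]=((r>30)&(Q[...,0]>120))[205:300,180:225];print(t,'folder',m.sum(),rect(m,.008))
"
```

```text
old spreader handle (array([479.1,  27.8]), 139.7, 12.7, -4.6)
old folder 612 (array([510.9, 283.3]), 161.1, 21.8, -13.7)
new spreader handle (array([478.8,  27.7]), 140.2, 13.1, -4.6)
new folder 477 (array([490.3, 246. ]), 134.6, 22.6, -14.0)
```

```bash
python3 -m jog '[[[0.5,0.012,0.06,0,0],[0.5,0.024,0.13,0,0],[0.5,0.036,0.2,0,0],[0.5,0.047,0.25,0,0.01],[0.5,0.05,0.29,0,0.02]]]'|grep -E 'eef'
```

```text
eef_pos: [0.4889, 0.0178, 0.1195]
```

```bash
python3 -c "
from h import *
print(yaw());q=go(.495,.0266,.012,175.7)"
```

```text
176.00219719258166
row [-0.0068  0.0115  0.1344  0.0008]
```

```bash
python3 -m jog '[[[0.5,-0.0068,0.0115,0.04,0.001],[0.5,-0.0068,0.0115,0.09,0.001],[0.5,-0.0068,0.0115,0.12,0.001],[0.5,-0.0068,0.0115,0.134,0.001],[0.5,-0.0068,0.0115,0.134,0.001]]]'|grep -E 'eef|wrist';python3 -c "
from h import *
print(yaw());q=go(.495,.0266,.005,175.7)"
```

```text
eef_pos: [0.4962, 0.0249, 0.013]
wrist_force: [-0.5, -0.1, -0.2]
175.69557712287715
row [ 0.0016  0.0021  0.0099 -0.    ]
```

```bash
python3 -m jog '[[[0.5,0.0016,0.002,0.005,0],[0.5,0.0016,0.002,0.01,0],[0.5,0.0016,0.002,0.01,0],[0.05,0.0016,0.002,0.01,0],[0.05,0.0016,0.002,0.01,0]]]'|grep -E 'eef|wrist|grip';python3 -m jog '[[[0.05,0,0,0,0],[0.05,0,0,0,0],[0.05,0,0,0,0],[0.05,0,0,0,0],[0.05,0,0,0,0]]]'|grep -E 'eef|wrist|grip';python3 -m jog '[[[0.05,0,0,-0.03,0],[0.05,0,0,-0.06,0],[0.05,0,0,-0.1,0],[0.05,0,0,-0.14,0],[0.05,0,0,-0.14,0]]]'|grep -E 'eef|wrist|grip'
python3 -m jog '[[[0.05,0,0,0,0.028],[0.05,0,0,0,0.056],[0.05,0,0,0,0.084],[0.05,0,0,0,0.112],[0.05,0,0,0,0.14]]]'|grep -E 'eef|grip'
python3 -m jog '[[[0.05,0,0,0,0.028],[0.05,0,0,0,0.056],[0.05,0,0,0,0.084],[0.05,0,0,0,0.112],[0.05,0,0,0,0.14]]]'|grep -E 'eef|grip'
python3 -c "
from h import *
print(bot.state()['eef_pos'],yaw());b=tr(-.005,-.012);print(b);q=go(*b,.12,3.2)"
```

```text
eef_pos: [0.4966, 0.0265, 0.0065]
wrist_force: [-1.0, 0.5, -0.6]
grip_width: 0.0114
grip_force: 58.6
eef_pos: [0.4966, 0.0265, 0.0065]
wrist_force: [-1.1, -0.5, 6.3]
grip_width: 0.0116
grip_force: 59.0
eef_pos: [0.4985, 0.0263, 0.1203]
wrist_force: [-0.7, -1.1, -1.2]
grip_width: 0.0116
grip_force: 58.7
eef_pos: [0.4953, 0.0266, 0.1164]
grip_width: 0.0117
grip_force: 58.7
eef_pos: [0.4952, 0.0266, 0.1164]
grip_width: 0.0116
grip_force: 58.7
[0.4952104  0.02659005 0.11638299] 74.57349571378458
[ 0.54217765 -0.2694604 ]
row [-0.3411  0.155  -0.0045  0.1983]
```

```bash
python3 -m jog '[[[0.05,0,0,0,0.028],[0.05,0,0,0,0.056],[0.05,0,0,0,0.084],[0.05,0,0,0,0.112],[0.05,0,0,0,0.14]]]'|grep -E 'eef|grip'
python3 -m jog '[[[0.05,0,0,0,0.028],[0.05,0,0,0,0.058],[0.05,0,0,0,0.058],[0.05,0,0,0,0.058],[0.05,0,0,0,0.058]]]'|grep -E 'eef|grip'
python3 -c "
from h import *
print(bot.state()['eef_pos'],yaw());b=tr(-.0066,-.012);q=go(*b,.12,3.2)"
```

```text
eef_pos: [0.4952, 0.0266, 0.1164]
grip_width: 0.0114
grip_force: 58.7
eef_pos: [0.4961, 0.0265, 0.1177]
grip_width: 0.0119
grip_force: 58.7
[0.49610701 0.02651273 0.11769704] 3.7049209871294946
row [ 0.0316  0.3729 -0.0029  0.0014]
```

```bash
python3 -m jog '[[[0.05,0.005,0.06,0,0],[0.05,0.01,0.12,0,0],[0.05,0.016,0.19,0,0],[0.05,0.021,0.25,0,0],[0.05,0.026,0.31,0,0.0014]]]'|grep -E 'eef|grip'
python3 -m jog '[[[0.05,0.0056,0.063,0,0],[0.05,0.0056,0.063,0.03,0],[0.05,0.0056,0.063,0.06,0],[0.05,0.0056,0.063,0.085,0],[0.05,0.0056,0.063,0.085,0]]]'|grep -E 'eef|grip'
python3 -c "
from h import *
print(bot.state()['eef_pos'],yaw());b=tr(-.0066,-.012);q=go(*b,.035,3.2)"
```

```text
eef_pos: [0.5329, -0.2214, 0.118]
grip_width: 0.0113
grip_force: 58.8
eef_pos: [0.5383, -0.2688, 0.0482]
grip_width: 0.0114
grip_force: 58.8
[ 0.53834818 -0.26884315  0.04816643] 3.1582686340739126
row [ 0.0027  0.001   0.0165 -0.0001]
```

```bash
python3 -m jog '[[[0.05,0.002,0.001,0.006,0],[0.05,0.002,0.001,0.012,0],[0.05,0.002,0.001,0.016,0],[0.05,0.002,0.001,0.018,0],[0.05,0.002,0.001,0.018,0]]]'|grep -E 'eef|wrist'
python3 -c "
from h import *
print(bot.state()['eef_pos'],yaw());b=tr(-.0066,-.012);q=go(*b,.02,3.2)"
```

```text
eef_pos: [0.5415, -0.2704, 0.0356]
wrist_force: [0.4, -0.2, -0.4]
[ 0.54153153 -0.27044427  0.03562583] 3.121188409109189
row [-0.0011 -0.0012  0.0195 -0.0002]
```

```bash
python3 -m jog '[[[0.05,-0.001,-0.001,0.005,0],[0.05,-0.001,-0.001,0.01,0],[0.05,-0.001,-0.001,0.014,0],[0.05,-0.001,-0.001,0.018,0],[0.05,-0.001,-0.001,0.018,0]]]'|grep -E 'eef|wrist';python3 -m jog '[[[0.05,0,0,0.001,0],[0.05,0,0,0.002,0],[0.05,0,0,0.002,0],[0.05,0,0,0.002,0],[0.05,0,0,0.002,0]]]'|grep -E 'eef|wrist'
```

```text
eef_pos: [0.5405, -0.2696, 0.0209]
wrist_force: [0.6, -0.8, -0.3]
eef_pos: [0.5408, -0.2698, 0.0197]
wrist_force: [0.1, 0.3, -0.7]
```

```bash
python3 -m jog '[[[0.32,0,0,0.001,0],[0.32,0,0,0.001,0],[0.32,0,0,0.001,0],[0.32,0,0,0.001,0],[0.32,0,0,0.001,0]]]'|grep -E 'eef|wrist|grip'; python3 -m jog '[[[0.32,0,0,-0.03,0],[0.32,0,0,-0.07,0],[0.32,0,0,-0.13,0],[0.5,0,0,-0.13,0],[0.5,0,0,-0.13,0]]]'|grep -E 'eef|wrist'
python3 -c "
from h import *
p,d=snap('top');P=p.astype(int);r=P[...,0]-P[...,2]
m=np.zeros((480,640),bool);m[200:310,170:300]=((r>30)&(P[...,0]>120))[200:310,170:300];print('folder',m.sum(),rect(m,.008))
cv2.imwrite('pics/t8.png',np.vstack([cv2.resize(p[170:310,150:430,::-1],(700,350),interpolation=2)]))
print(yaw())"
```

```text
eef_pos: [0.5407, -0.2697, 0.0189]
wrist_force: [-1.0, -0.0, -0.3]
grip_width: 0.0272
grip_force: 0.0
eef_pos: [0.5407, -0.2697, 0.1227]
wrist_force: [0.1, 0.8, -0.9]
folder 625 (array([505.7, 242.2]), 159.3, 22.9, -13.8)
3.121496450215476
```

View pics/t8.png

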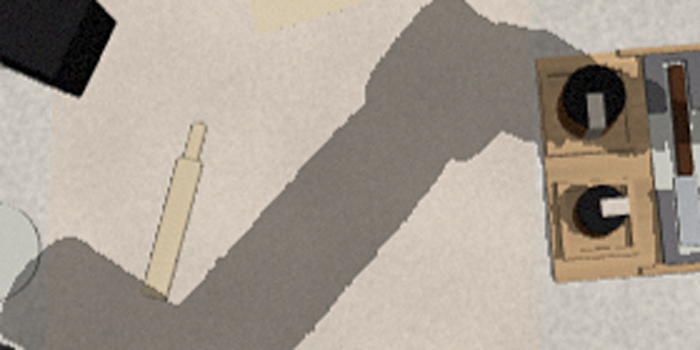

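The folder was knocked aside and is now at about (0.505, 0.242), rotated −13.6°. The spatula lies in its lane. I'll turn and move to the folder.

```bash
python3 -m jog '[[[0.6,0,0,0,-0.028],[0.6,0,0,0,-0.056],[0.6,0,0,0,-0.084],[0.6,0,0,0,-0.112],[0.6,0,0,0,-0.14]]]'|grep -E 'eef|time'
python3 -m jog '[[[0.6,0,0,0,-0.028],[0.6,0,0,0,-0.056],[0.6,0,0,0,-0.084],[0.6,0,0,0,-0.112],[0.6,0,0,0,-0.14]]]'|grep -E 'eef'
python3 -m jog '[[[0.6,0,0,0,-0.028],[0.6,0,0,0,-0.056],[0.6,0,0,0,-0.084],[0.6,0,0,0,-0.112],[0.6,0,0,0,-0.14]]]'|grep -E 'eef'
python3 -c "
from h import *
print(bot.state()['eef_pos'],yaw());q=go(.505,.242,.12,166.5)
p,d=snap('top');f=p.astype(int)
# tray lanes check
r=f[...,0]-f[...,2]
"
```

```text
time_s: 52.85
eef_pos: [0.5395, -0.269, 0.1208]
eef_pos: [0.5395, -0.269, 0.1208]
eef_pos: [0.5395, -0.269, 0.1208]
[ 0.5395204  -0.26895298  0.12082891] 154.65056171235486
row [ 0.3124  0.5587  0.001  -0.0329]
```

```bash
python3 -m jog '[[[0.6,0.03,0.055,0,0],[0.6,0.065,0.116,0,0],[0.6,0.1,0.178,0,0],[0.6,0.133,0.238,0,0],[0.6,0.167,0.298,0,0]]]'|grep -E 'eef'
python3 -m jog '[[[0.6,0.03,0.055,0,-0.01],[0.6,0.065,0.116,0,-0.02],[0.6,0.1,0.178,0,-0.033],[0.6,0.133,0.238,0,-0.033],[0.6,0.145,0.261,0,-0.033]]]'|grep -E 'eef'
python3 -m jog '[[[0.6,0,0,0.03,0],[0.6,0,0,0.06,0],[0.6,0,0,0.09,0],[0.6,0,0,0.12,0],[0.6,0,0,0.12,0]]]'|grep -E 'eef'
python3 -c "
from h import *
print(bot.state()['eef_pos'],yaw());q=go(.505,.242,.004,166.5)"
```

```text
eef_pos: [0.5224, 0.0048, 0.1216]
eef_pos: [0.5081, 0.2439, 0.1215]
eef_pos: [0.507, 0.2398, 0.0242]
[0.5069936  0.2398126  0.02419637] 166.0739677491974
row [ 0.0031  0.0021  0.0252 -0.0012]
```

```bash
python3 -m jog '[[[0.6,0.003,0.002,0.008,-0.001],[0.6,0.003,0.002,0.016,-0.001],[0.6,0.003,0.002,0.022,-0.001],[0.6,0.003,0.002,0.024,-0.001],[0.6,0.003,0.002,0.024,-0.001]]]'|grep -E 'eef|wrist';python3 -c "
from h import *
print(bot.state()['eef_pos'],yaw());q=go(.505,.242,.0035,166.5)"
```

```text
eef_pos: [0.5077, 0.2436, 0.0076]
wrist_force: [0.3, 0.1, 0.8]
[0.50765881 0.24359258 0.00761973] 166.55783447539125
row [ 0.0028 -0.0027  0.0051  0.0002]
```

```bash
python3 -m jog '[[[0.6,0.002,-0.002,0.003,0],[0.6,0.002,-0.002,0.005,0],[0.6,0.002,-0.002,0.005,0],[0.1,0.002,-0.002,0.005,0],[0.1,0.002,-0.002,0.005,0]]]'|grep -E 'eef|wrist|grip';python3 -m jog '[[[0.1,0,0,0,0],[0.1,0,0,0,0],[0.1,0,0,0,0],[0.1,0,0,0,0],[0.1,0,0,0,0]]]'|grep -E 'eef|wrist|grip';python3 -m jog '[[[0.1,0,0,-0.03,0],[0.1,0,0,-0.06,0],[0.1,0,0,-0.1,0],[0.1,0,0,-0.14,0],[0.1,0,0,-0.14,0]]]'|grep -E 'eef|wrist|grip'
python3 -c "
from h import *
print(bot.state()['eef_pos'],yaw());b=tr(0.001,-.068);print(b);q=go(*b,.12,183.2)"
```

```text
eef_pos: [0.506, 0.2425, 0.004]
wrist_force: [0.0, 0.1, -0.1]
grip_width: 0.0209
grip_force: 58.8
eef_pos: [0.506, 0.2425, 0.004]
wrist_force: [-1.3, -0.0, 5.6]
grip_width: 0.0214
grip_force: 59.1
eef_pos: [0.5078, 0.2431, 0.1179]
wrist_force: [0.8, -0.0, -0.2]
grip_width: 0.0209
grip_force: 58.9
[0.50778327 0.24312506 0.11791267] 166.56080622157725
[ 0.5512943  -0.32503815]
row [-0.218  -0.6781 -0.0026 -0.0462]
```

```bash
python3 -m jog '[[[0.1,-0.015,-0.046,-0.01,0],[0.1,-0.036,-0.111,-0.01,0],[0.1,-0.058,-0.18,-0.01,0],[0.1,-0.08,-0.25,-0.01,0],[0.1,-0.102,-0.318,-0.01,0]]]'|grep -E 'eef|grip'
python3 -m jog '[[[0.1,-0.022,-0.068,0,-0.01],[0.1,-0.044,-0.137,0,-0.02],[0.1,-0.066,-0.205,0,-0.03],[0.1,-0.088,-0.273,0,-0.046],[0.1,-0.11,-0.342,0,-0.046]]]'|grep -E 'eef|grip'
python3 -m jog '[[[0.1,0,0,0.03,0],[0.1,0,0,0.06,0],[0.1,0,0,0.09,0],[0.1,0,0,0.09,0],[0.1,0,0,0.09,0]]]'|grep -E 'eef|grip'
python3 -c "
from h import *
print(bot.state()['eef_pos'],yaw());b=tr(0.001,-.068);q=go(*b,.035,183.2)"
```

```text
eef_pos: [0.5249, -0.0257, 0.122]
grip_width: 0.0214
grip_force: 58.9
eef_pos: [0.5471, -0.3119, 0.1216]
grip_width: 0.0215
grip_force: 58.9
eef_pos: [0.5478, -0.3104, 0.0515]
grip_width: 0.0215
grip_force: 59.0
[ 0.54783452 -0.31040184  0.05149895] 183.12442494729444
row [-0.0033 -0.0185  0.0206 -0.0002]
```

```bash
python3 -m jog '[[[0.1,-0.003,-0.018,0,0],[0.1,-0.003,-0.018,0,0],[0.1,-0.003,-0.018,0.006,0],[0.1,-0.003,-0.018,0.014,0],[0.1,-0.003,-0.018,0.014,0]]]'|grep -E 'eef|wrist'
python3 -c "
from h import *
print(bot.state()['eef_pos'],yaw());b=tr(0.001,-.068);q=go(*b,.0175,183.2)"
```

```text
eef_pos: [0.5503, -0.324, 0.0394]
wrist_force: [-0.2, 0.4, -1.4]
[ 0.55033644 -0.32403501  0.03939164] 183.1302578364698
row [-0.0011 -0.0013  0.0274 -0.0002]
```

```bash
python3 -m jog '[[[0.1,-0.001,-0.001,0.006,0],[0.1,-0.001,-0.001,0.012,0],[0.1,-0.001,-0.001,0.018,0],[0.1,-0.001,-0.001,0.022,0],[0.1,-0.001,-0.001,0.022,0]]]'|grep -E 'eef|wrist';python3 -m jog '[[[0.1,0,0,0.002,0],[0.1,0,0,0.004,0],[0.1,0,0,0.005,0],[0.1,0,0,0.005,0],[0.1,0,0,0.005,0]]]'|grep -E 'eef|wrist'
```

```text
eef_pos: [0.5517, -0.3254, 0.0224]
wrist_force: [0.1, -0.4, -1.1]
eef_pos: [0.552, -0.3256, 0.0189]
wrist_force: [0.0, 0.4, -0.7]
```

```bash
python3 -m jog '[[[0.1,0,0,0.0015,0],[0.1,0,0,0.002,0],[0.44,0,0,0.002,0],[0.44,0,0,0.002,0],[0.44,0,0,0.002,0]]]'|grep -E 'eef|wrist|grip'; python3 -m jog '[[[0.44,0,0,0,0],[0.44,0,0,-0.03,0],[0.44,0,0,-0.08,0],[0.44,0,0,-0.14,0],[0.44,0,0,-0.17,0]]]'|grep -E 'eef|wrist|grip'
python3 -m jog '[[[0.44,0,0.05,0,0],[0.44,0,0.12,0,0],[0.44,0,0.2,0,0],[0.44,0,0.28,0,0],[0.44,0,0.35,0,0]]]'|grep -E 'eef'
python3 -m jog '[[[0.44,0,0.07,0,0],[0.44,0,0.14,0,0],[0.44,0,0.2,0,0],[0.44,0,0.2,0,0],[0.44,0,0.2,0,0]]]'|grep -E 'eef|time'
python3 - <<'E'
from h import *
p,d=snap('top');P=p.astype(int);r=P[...,0]-P[...,2]
cv2.imwrite('pics/t9.png',cv2.resize(p[170:290,355:530,::-1],None,fx=4.5,fy=4.5,interpolation=2))
W=cloud('top',d)
for n,b,t,lo,hi in[('big',(185,235,355,420),tr(.049,.127),.058,.078),('small',(230,290,355,420),tr(-.051,.127),.046,.062)]:
    w=W[b[0]:b[1],b[2]:b[3]].reshape(-1,3);w=w[(w[:,2]>lo)&(w[:,2]<hi)];print(n,len(w),w.mean(0)-[*t,0])
E
```

```text
eef_pos: [0.5521, -0.3256, 0.0174]
wrist_force: [0.8, -0.3, 0.2]
grip_width: 0.0375
grip_force: 0.0
eef_pos: [0.5532, -0.3264, 0.1566]
wrist_force: [-0.1, -0.1, 0.6]
grip_width: 0.0374
grip_force: 0.0
eef_pos: [0.5364, -0.044, 0.1534]
time_s: 64.78
eef_pos: [0.528, 0.1135, 0.1532]
big 516 [-0.00132846 -0.00045897  0.0688822 ]
small 320 [ 0.00298732 -0.00080052  0.05519094]
```

View pics/t9.png

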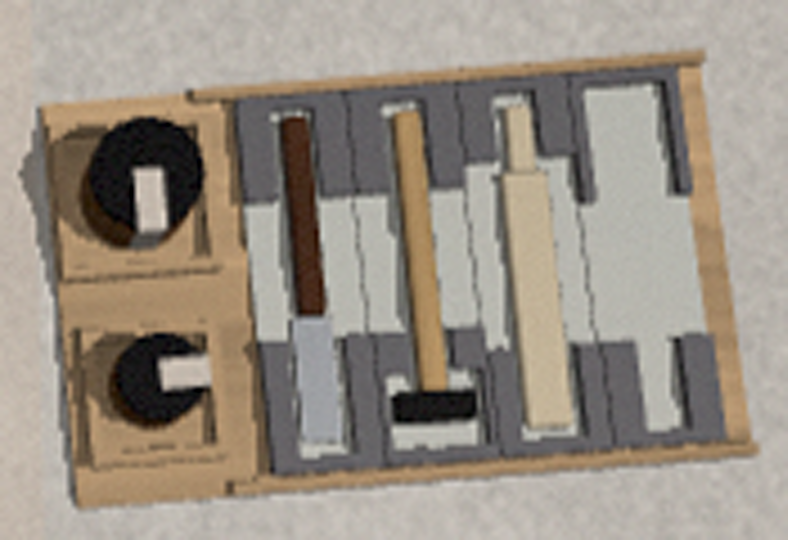

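The crop shows the spatula (305,280), spreader (420,265) and folder (535,270) lying in their compartments with working ends in the pockets, and both jars in their bays. I'll run one quick check that the tools lie flat, then hand in.

```bash
python3 - <<'E'
from h import *
p,d=snap('top');W=cloud('top',d)
ok=True
for n,a,b,za,zb in[('spatula',(294,125),(319,435),.024,.016),('spreader',(407,125),(434,406),.024,.024),('folder',(517,115),(548,420),.02,.02)]:
    z=[]
    for x,y in(a,b):
        u,v=355+x/4.5,170+y/4.5;z.append(np.median(W[int(v)-1:int(v)+3,int(round(u))-1:int(round(u))+2,2]))
    print(n,np.round(z,4),'expect',za,zb);ok&=max(abs(z[0]-za),abs(z[1]-zb))<.005
if ok: print(bot.hand_in())
E
```

```text
spatula [0.0253 0.0162] expect 0.024 0.016
spreader [0.0249 0.0249] expect 0.024 0.024
folder [0.0206 0.0207] expect 0.02 0.02
the job is handed in; nothing more can be done
None
```

I handed the job in: both jars were shown to the reader (big, then small) and stand in their bays, and the spatula, spreader and folder lie flat in their compartments; there was no brush on the bench, and no verdict came back.

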